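# Set up the table caddy: locate the post, line up the jars

### The arm

A 6-joint arm with a two-finger parallel gripper is mounted at the origin on the work surface. World frame = base frame: x ahead of the robot, y to its left, z up, the work surface at z = 0. Lengths are in m, angles in rad, forces in N, time in s.
With the tool pointing down it reaches from about 0.3 to 0.85 m from the base axis. Payload 5.4 kg.
Tool frame: the origin (TCP) lies at the very end of the fingers, on their centre line; the grasp point (between the pads) lies 19 mm behind it; z points along the fingers, y is the direction in which the jaws open and shut (so a half turn about z gives the same grasp; the last joint's range is limited). The gripper opens to 85 mm and grips with 20 to 120 N. Pads are 22 mm wide; open, the fingers measure 114 mm over their backs; the gripper's body (76 mm by 85 mm) begins 54 mm behind the grasp point. The pads swing forward as they close: fully open they stand 13 mm farther back than shut.
Start: joints at [1.067, 0.158, 1.597, -0, 1.386, -0.21], TCP at [0.167, 0.55, 0.231] pointing down, gripper open.
Joint ranges: [-2.91, 2.91], [-0.94, 2.29], [0.18, 2.7], [-1.29, 4.43], [0.17, 2.64], [-3, 3]. Speed limits (rad/s): [2.57, 2.57, 3.14, 3.14, 3.14, 3.14].

### API

Orientations are given as a rotation vector (axis times angle).
In Python, from plant import ctrl, cams, recognise gives the robot as it stands.
- The arm moves only by the tool play_rows, never from a script. Its argument "deltas" is a list that holds one entry, the list of rows, each a list of 7 numbers: the shift along the tool's x, y, z in mm, then the turn, a rotation vector about the tool's x, y, z in rad, then the opening in per cent of the stroke, from 0 (shut) to 100 (fully open). In form: [[[x, y, z, wx, wy, wz, gripper], ...]]. A call has 1 to 5 rows; each row shifts and turns the commanded pose from where the row before left it, along the tool's axes as they then stand; what a row does not reach is not made up. A row lasts 1/12 s, in which the tool goes at most 41.7 mm and 7.16 degrees, less where a joint would pass 70% of its speed; a pose out of reach is approached as far as the arm can. A call is refused whole if a number of a shift passes 41.7 or a number of a turn 0.125, either way. A call with a gripper value outside its range is refused whole. The fingers move at their own pace and stop on an object; the grip force is fixed at half the most. Time passes only in rows, so rows that do not move let the fingers close. It gives the time, the measured TCP pose, the force and the opening at its end, in the units of the state.
- ctrl.get_obs(): the state, without advancing time (a new reading comes with each control period).
- cams.camera(name): name is "side" or "top" or "wrist"; returns (picture, depth): 400x640x3 uint8, red, green, blue; 400x640 float32, m along the optical axis (not along the pixel's ray), 0 where there is no reading.
- cams.camera_info(name): a dict with "K" (3x3 intrinsics, pixels), "k1" (the pictures are not rectified: a ray, as slopes to the right and down, at radius r is drawn at 1 + k1 r^2 times it, then the intrinsics apply), "rvec" (rotation vector, rad) and "tvec" (3), from world to camera coordinates, as OpenCV has them. Camera axes: x right, y down, z forward; pixel columns grow to the right and rows downward; lengths in m; the calibration is good to about 2 mm. A picture is of the moment at which its call begins: read the wrist's pose just before it. camera_info takes no time and is no camera call; for the wrist camera it gives the pose at the moment of the call.
- ctrl.close_job(): hands the job in, once; it reports no verdict.
Trained networks look in the newest picture that a camera, given by its name, has taken for a name from the list of things; names that differ only in an ending like _2 or _b are one class to them, and where a whole thing is asked for, a point or a joint stands for the part that bears it (a point fixed in the world has none). Each returns a list of dicts, best first, with "conf" (0 to 1); they miss things now and then, are a little off and sometimes report something else, mostly with a low value. They report only what shows in the picture. A call takes as long as a camera call.
- recognise(camera, thing): "location" ([column, row] in pixels, amid what is visible of it).
The state is a dict: "time": time; "joint_pos": joint angles; "joint_vel": joint speeds; "joint_efforts": joint torques, N m; "eef_pos": TCP position; "tool_rot": TCP orientation; "wrist_force": force on the tool from outside, world axes, zero at the start; "ft_torque": the same for the moment, N m; "grip_width": finger opening in m.
Only numpy, scipy, OpenCV 4.12 (cv2) and the standard library are available. Lean on these libraries where they do the work, as an engineer would, in place of code of your own. Each camera call takes 0.05 s, during which the arm holds its last target. There are 200 camera calls.

### The job

Get this restaurant table's condiment caddy ready for service: first take the lifting post from its wooden rest block and feel its pin along the caddy's steel middle plate until it drops into the hidden hole, and leave it fully home and upright. Then stand all the jars upright on the caddy in neat rows, red lids centred along the red line to the left of the post, white lids along the white line to the right, side by side with no more than a finger's width (about 20 mm) between neighbours. Do not shove the other tableware about.

Things in the scene. Friction and masses are not known exactly. Their poses are not given: they have to be found in the camera images.
- caddy: condiment caddy fixed to the table: wooden board 550 mm long (y) by 120 mm deep (x), 32 mm thick. Origin at the centre of its underside, at table level; x points away from the robot, y to the robot's left (turned a few degrees at most). Its middle 60 mm (y -30 to +30) is a dark steel plate, top flush with the wood, pushed through more or less far
- plate_mid (a point): point on the steel plate's top, at caddy x = 0, y = 0, 32 mm up; axes as the caddy's. The plate has one unmarked blind hole, 18 mm in diameter, 24 mm deep, somewhere on the line along x through this point, -32 to +32 mm from it; where, differs from start to start
- red_line (a point): middle of the thin red line inlaid in the left wooden lane's top, 145 mm along the caddy's y from plate_mid; the line runs 115 mm either way along y, the lane's wood from y = 30 to 275 mm in the caddy's frame; axes as the caddy's
- white_line (a point): middle of the white line inlaid in the right wooden lane's top, at -145 mm along the caddy's y; the line runs 115 mm either way along y, the wood from y = -30 to -275 mm; axes as the caddy's
- rest: pale wooden block 60 x 60 x 40 mm fixed to the table, in whose 19 mm wide, 30 mm deep top hole the post waits; origin at the centre of its underside
- post: lifting post of the caddy, round, 96 mm long, 180 g. From the tip: brass pin 14 mm in diameter to 22 mm, tapering in its last 7 mm to a 7 mm wide tip; collar 36 mm wide, 22 to 30 mm; neck 18 mm wide; dark wooden grip 24 mm in diameter, 50 to 96 mm. Origin at the tip, z up along the post. Starts upright in the rest block, collar on the block
- post_tip (a point): the tip of the post's pin (same as the post's origin): 18 mm above the table while in the rest block, 10 mm above it when fully home in the caddy, collar on the steel plate
- red0: red-lidded amber jar, an upright cylinder 50 mm in diameter and 58 mm tall, about 220 g, smooth straight sides, weighted foot; origin at the centre of its underside, z up. Absent in some starts
- red1: red-lidded amber jar, an upright cylinder 50 mm in diameter and 58 mm tall, about 220 g, smooth straight sides, weighted foot; origin at the centre of its underside, z up. Absent in some starts
- red2: red-lidded amber jar, an upright cylinder 50 mm in diameter and 58 mm tall, about 220 g, smooth straight sides, weighted foot; origin at the centre of its underside, z up. Absent in some starts
- red3: red-lidded amber jar, an upright cylinder 50 mm in diameter and 58 mm tall, about 220 g, smooth straight sides, weighted foot; origin at the centre of its underside, z up. Absent in some starts
- white0: white-lidded blue jar, an upright cylinder 50 mm in diameter and 58 mm tall, about 220 g, smooth straight sides, weighted foot; origin at the centre of its underside, z up. Absent in some starts
- white1: white-lidded blue jar, an upright cylinder 50 mm in diameter and 58 mm tall, about 220 g, smooth straight sides, weighted foot; origin at the centre of its underside, z up. Absent in some starts
- white2: white-lidded blue jar, an upright cylinder 50 mm in diameter and 58 mm tall, about 220 g, smooth straight sides, weighted foot; origin at the centre of its underside, z up. Absent in some starts
- white3: white-lidded blue jar, an upright cylinder 50 mm in diameter and 58 mm tall, about 220 g, smooth straight sides, weighted foot; origin at the centre of its underside, z up. Absent in some starts
- teapot: steel teapot, 124 mm wide, 160 mm tall with its hoop; a bystander; origin at the centre of its underside
- cup: white cup, 72 mm wide, 60 mm tall; a bystander; origin at the centre of its underside
- bowl: white bowl, 110 mm wide, 50 mm tall; a bystander; origin at the centre of its underside
- tissue_box: white tissue box 100 x 120 x 60 mm; a bystander; origin at the centre of its underside
- tea_carton: blue tea carton 60 x 90 x 160 mm; a bystander; origin at the centre of its underside

How it is judged:
By the outcome, as a careful person would: the job done as asked, in the order asked, and still so for the second after the job is handed in, with the robot touching nothing.
Of red0, red1, red2, red3, white0, white1, white2, white3 only 6 to 8 are there at a start; the rules pass over those that are not, and their reading is None.
At some moment in a run one of red0, red1, red2, red3, white0, white1, white2, white3 may be knocked a few centimetres aside while the robot is not near it.
It also fails if it takes over 210 s, if anything falls off the work surface, if the arm or the gripper's body presses on something with over 40 N, if the wrist force passes 120 N, or if a joint passes its speed limit or range.

## Working session

There is one attempt and no reset: what is moved stays moved. The work goes in short steps, Python scripts to look and compute and a tool call to move; the robot and the scene stay as the last step left them, time stands still between calls to the robot, and variables do not carry over. Pictures are saved under pics/ and viewed, about 12 in all and at most 16, crops included, and the job is handed in when it is done.

Besides the shell and the picture viewer there is one more tool, called after "Request:" by a JSON object that holds its "fn" and its "kwargs". play_rows: Moves the arm, as the interface text tells. Its arguments: {"type":"object","properties":{"deltas":{"type":"array"}},"required":["deltas"]}

```bash
ls; mkdir -p pics; cat > h.py <<'E'
import numpy as np, cv2, json
from scipy.spatial.transform import Rotation as R
from plant import ctrl, cams, recognise
def cam(n):
    i=cams.camera_info(n); im,d=cams.camera(n); return i,im,d
def ray(i,uv):
    K=np.array(i["K"]); k1=i["k1"]
    p=cv2.undistortPoints(np.array(uv,float).reshape(-1,1,2),K,np.array([k1,0,0,0.])).reshape(-1,2)
    Rm=R.from_rotvec(np.ravel(i["rvec"])).as_matrix(); t=np.ravel(i["tvec"])
    return -Rm.T@t, np.c_[p,np.ones(len(p))]@Rm
def onz(i,uv,z):
    c,r=ray(i,uv); return c+r*((z-c[2])/r[:,2])[:,None]
def cloud(i,d):
    v,u=np.mgrid[:d.shape[0],:d.shape[1]]
    c,r=ray(i,np.c_[u.ravel(),v.ravel()]); return (c+r*d.ravel()[:,None]).reshape(d.shape+(3,))
def proj(i,P):
    return cv2.projectPoints(np.array(P,float).reshape(-1,1,3),np.ravel(i["rvec"]).astype(float),np.ravel(i["tvec"]).astype(float),np.array(i["K"],float),np.array([i["k1"],0,0,0.]))[0].reshape(-1,2)
def save(im,n,s=1):
    cv2.imwrite("pics/"+n,cv2.resize(im[...,::-1],None,fx=s,fy=s,interpolation=cv2.INTER_CUBIC))
def st():
    o=ctrl.get_obs(); print("t %.2f"%o["time"],"tcp",np.round(np.array(o["eef_pos"])*1e3,1),"Rz",np.round(R.from_rotvec(o["tool_rot"]).as_matrix(),3).tolist(),"F",np.round(o["wrist_force"],1),"T",np.round(o["ft_torque"],2),"w %.1f"%(o["grip_width"]*1e3),"j",np.round(o["joint_pos"],2)); return o
E
python3 - <<'E'
from h import *
st()
for n in ("top","side"):
    i,im,d=cam(n); save(im,n+"0.png"); 
    print(n,np.round(i["K"],1).tolist(),i["k1"],np.round(ray(i,[[320,200]])[0],3),(d>0).mean())
    np.savez(n+"0.npz",d=d,im=im)
    for th in ("red0","white0","rest","post","teapot","cup","bowl","tissue_box","tea_carton","plate_mid","red_line","white_line"):
        r=recognise(n,th); print(th,[(np.round(x["location"]).astype(int).tolist(),round(x["conf"],2)) for x in r])
E
```

```text
pics
t 0.00 tcp [166.2 549.8 230.3] Rz [[-0.957, 0.29, -0.001], [0.29, 0.957, -0.002], [0.0, -0.002, -1.0]] F [-0.8 -0.2  0.5] T [ 0.04 -0.   -0.02] w 85.4 j [ 1.07  0.16  1.6  -0.    1.39 -0.21]
top [[407.9, 0.0, 315.3], [0.0, 407.9, 203.5], [0.0, 0.0, 1.0]] -0.01581701279627137 [0.48  0.004 1.129] 0.996078125
red0 [([219, 275], 0.74), ([337, 267], 0.73), ([429, 276], 0.73), ([396, 275], 0.67), ([280, 266], 0.59)]
white0 [([373, 268], 0.82), ([191, 284], 0.81), ([308, 264], 0.8), ([253, 269], 0.66)]
rest [([223, 270], 0.87)]
post [([215, 274], 0.48)]
teapot [([216, 272], 0.4)]
cup [([146, 239], 0.62)]
bowl [([477, 229], 0.59)]
tissue_box [([261, 139], 0.67)]
tea_carton [([141, 192], 0.97), ([337, 267], 0.65)]
plate_mid [([286, 206], 0.8)]
red_line [([430, 278], 0.62), ([283, 207], 0.6), ([148, 241], 0.24)]
white_line [([288, 210], 0.66)]
side [[461.7, 0.0, 314.9], [0.0, 461.7, 195.7], [0.0, 0.0, 1.0]] -0.12694836614355004 [0.496 0.766 0.908] 0.99606640625
red0 [([379, 233], 0.91), ([403, 144], 0.87), ([388, 185], 0.7), ([404, 128], 0.69)]
white0 [([389, 324], 0.96), ([380, 258], 0.86), ([393, 158], 0.69), ([380, 203], 0.66)]
rest [([382, 298], 0.91)]
post [([387, 281], 0.7), ([332, 363], 0.56), ([315, 237], 0.37)]
teapot [([259, 132], 0.85)]
cup [([329, 362], 0.7)]
bowl [([366, 94], 0.9)]
tissue_box [([230, 228], 0.91), ([380, 260], 0.59)]
tea_carton [([265, 344], 0.94)]
plate_mid [([316, 238], 0.86)]
red_line [([312, 239], 0.97), ([380, 299], 0.43)]
white_line [([318, 238], 0.74), ([386, 281], 0.26)]
```

View pics/top0.png

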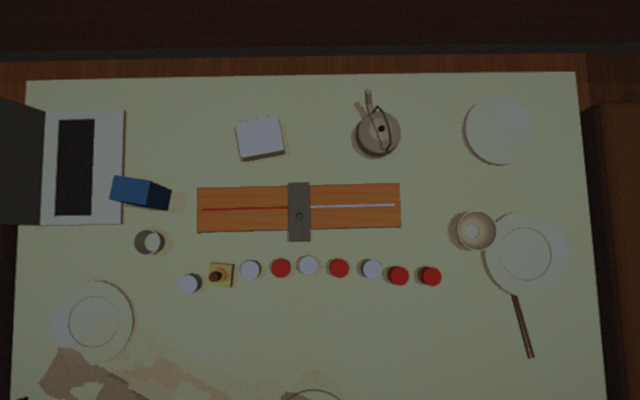

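View pics/side0.png

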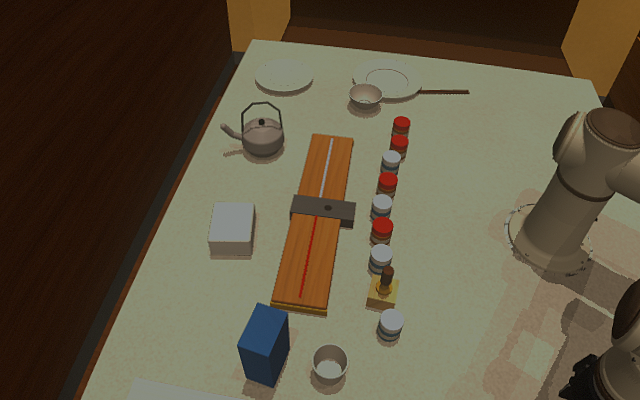

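```bash
cat >> h.py <<'E'
def blobs(n="top",zlo=.045,zhi=.07,i=None,im=None,d=None,show=True):
    if i is None: i,im,d=cam(n)
    P=cloud(i,d); m=((P[...,2]>zlo)&(P[...,2]<zhi)&(d>0)).astype(np.uint8)
    k,l,s,c=cv2.connectedComponentsWithStats(m); out=[]
    for j in range(1,k):
        if s[j,4]<60: continue
        q=P[l==j]; g=np.median(im[l==j],0); lo,hi=q.min(0),q.max(0)
        out.append((q[:,:2].mean(0),(hi-lo)[:2],np.median(q[:,2]),s[j,4],g,c[j]))
        if show: print(np.round(out[-1][0]*1e3,1),"ext",np.round(out[-1][1]*1e3),"z %.1f"%(out[-1][2]*1e3),s[j,4],g.astype(int),np.round(c[j]))
    return out
E
python3 - <<'E'
from h import *
i=cams.camera_info("top"); f=np.load("top0.npz")
print(i)
blobs(i=i,im=f["im"],d=f["d"])
print("board"); blobs(zlo=.02,zhi=.042,i=i,im=f["im"],d=f["d"])
print("tall"); blobs(zlo=.085,zhi=.3,i=i,im=f["im"],d=f["d"])
P=cloud(i,f["d"]); print("table z",np.median(P[290:340,180:400,2]),"wood z",np.median(P[190:228,210:280,2]),np.median(P[190:228,320:390,2]))
i,im,d=cam("wrist"); save(im,"w0.png"); print(ray(i,[[320,200]]),i["K"],i["k1"])
E
```

```text
{'K': array([[407.85801086,   0.        , 315.30200555],
       [  0.        , 407.85801086, 203.4513069 ],
       [  0.        ,   0.        ,   1.        ]]), 'k1': -0.01581701279627137, 'rvec': array([ 2.14601448, -2.20300357,  0.14298524]), 'tvec': array([-0.0050108 ,  0.60087304,  1.0697747 ])}
[ 778.6 -183.3] ext [142. 117.] z 64.4 428 [78 70 61] [374. 135.]
[720.8 743.9] ext [320.  19.] z 57.8 1216 [32 30 27] [ 27. 165.]
[781.9 125.1] ext [115. 131.] z 60.0 1643 [111 116 124] [259. 137.]
[622.9 382.2] ext [58. 12.] z 57.9 80 [15 23 33] [162. 198.]
[ 513.7 -467.5] ext [107. 103.] z 48.8 208 [97 97 88] [483. 231.]
[508.2 428.4] ext [70. 71.] z 58.1 239 [93 94 87] [144. 242.]
[437.1   2.6] ext [47. 47.] z 57.8 287 [111 116 125] [308. 265.]
[431.7  74.2] ext [47. 49.] z 57.8 290 [111  30  24] [281. 268.]
[427.5 -78.1] ext [47. 50.] z 57.6 286 [111  29  24] [339. 268.]
[428.9 154.6] ext [46. 49.] z 57.9 298 [111 116 124] [250. 270.]
[ 422.1 -163.5] ext [47. 48.] z 57.5 295 [111 116 124] [372. 269.]
[ 402.9 -234.2] ext [49. 50.] z 57.6 299 [111  28  22] [399. 276.]
[ 398.4 -319.4] e
[... 585 characters left out ...]
 ext [58. 36.] z 32.2 113 [63 56 46] [142. 242.]
[418.1 232.2] ext [64. 66.] z 39.3 331 [110 103  61] [221. 275.]
tall
[732.6 760.1] ext [323.  25.] z 105.2 2026 [32 30 27] [  8. 157.]
[ 785.1 -195.2] ext [105.  69.] z 89.3 562 [92 82 72] [381. 128.]
[628.2 415.6] ext [74. 97.] z 159.3 1243 [31 56 82] [135. 191.]
[417.6 234.3] ext [23. 22.] z 112.6 95 [60 34 19] [214. 277.]
table z -0.00030241760956639663 wood z 0.03209702513110091 0.03189306769251965
(array([0.10119576, 0.56814317, 0.37391161]), array([[ 0.27985636, -0.08799787, -0.9563436 ]])) [[287.98524702   0.         320.94252109]
 [  0.         287.98524702 192.68288449]
 [  0.           0.           1.        ]] -0.024742632516357135
```

```bash
python3 - <<'E'
from h import *
i=cams.camera_info("top"); f=np.load("top0.npz"); im,d=f["im"],f["d"]
P=cloud(i,d); hsv=cv2.cvtColor(im,cv2.COLOR_RGB2HSV)
on=(P[...,2]>.025)&(P[...,2]<.038)&(P[...,0]>.5)&(P[...,0]<.68)&(abs(P[...,1]-.02)<.31)
sat=hsv[...,1]
plate=on&(sat<80)&(abs(P[...,1]-.025)<.05)
wood=on&(sat>110)
for nm,m in (("wood",wood),("plate",plate)):
    q=onz(i,np.argwhere(m)[:,::-1],.032)[:,:2].astype(np.float32)*1e3; print(nm,m.sum(),cv2.minAreaRect(q))
red=on&((hsv[...,0]<4)|(hsv[...,0]>174))&(sat>180); wh=on&(sat<100)&(abs(P[...,1]-.025)>.05)&(P[...,0]>.55)&(P[...,0]<.63)
for nm,m in (("red",red),("wh",wh)):
    q=onz(i,np.argwhere(m)[:,::-1],.032)[:,:2].astype(np.float32)*1e3; print(nm,len(q),q.mean(0),cv2.fitLine(q,cv2.DIST_HUBER,0,.01,.01).ravel(),q.min(0),q.max(0))
E
```

```text
wood 7563 ((592.6190185546875, 23.951141357421875), (118.76527404785156, 548.5494995117188), 0.034937337040901184)
plate 1233 ((580.6246948242188, 15.029657363891602), (160.0978240966797, 75.28401184082031), 0.20549023151397705)
red 61 [592.8469  180.21844] [ 2.7769331e-03 -9.9999613e-01  5.9294128e+02  1.7354462e+02] [591.544    58.62323] [594.0481 281.8989]
wh 253 [ 593.25903 -130.58183] [ 3.5073247e-03 -9.9999386e-01  5.9335419e+02 -1.3010423e+02] [ 588.8461  -234.70529] [597.7003   -25.111307]
```

Request:
{"fn": "play_rows", "kwargs": {"deltas": [[[0, 0, 0, 0, 0, 0.116, 100], [0, 0, 0, 0, 0, 0.116, 100], [0, 0, 0, 0, 0, 0.116, 100], [0, 0, 0, 0, 0, 0.116, 100], [0, 0, 0, 0, 0, 0.116, 100]]]}}

```text
time: 1.77
eef_pos: [0.1665, 0.5503, 0.2313]
tool_rot: [1.337, 2.843, -0.0]
wrist_force: [-0.5, 0.4, -0.1]
grip_width: 0.0851
```

Request:
{"fn": "play_rows", "kwargs": {"deltas": [[[0, 0, 0, 0, 0, 0.116, 100], [0, 0, 0, 0, 0, 0.116, 100], [0, 0, 0, 0, 0, 0.116, 100], [0, 0, 0, 0, 0, 0.116, 100], [0, 0, 0, 0, 0, 0.116, 100]]]}}

```text
time: 2.18
eef_pos: [0.1665, 0.5503, 0.2313]
tool_rot: [-2.094, -2.342, 0.0]
wrist_force: [-0.3, 0.8, 0.3]
grip_width: 0.0855
```

Request:
{"fn": "play_rows", "kwargs": {"deltas": [[[0, 0, 0, 0, 0, 0.116, 100], [0, 0, 0, 0, 0, 0, 100], [0, 0, 0, 0, 0, 0, 100]]]}}

```text
time: 2.43
eef_pos: [0.1665, 0.5503, 0.2313]
tool_rot: [-2.217, -2.226, 0.0]
wrist_force: [-0.3, 0.4, 0.2]
grip_width: 0.0856
```

Request:
{"fn": "play_rows", "kwargs": {"deltas": [[[-31.6, 25, 0, 0, 0, 0, 100], [-31.6, 25, 0, 0, 0, 0, 100], [-31.6, 25, 0, 0, 0, 0, 100], [-31.6, 25, 0, 0, 0, 0, 100], [-31.6, 25, 0, 0, 0, 0, 100]]]}}

```text
time: 2.85
eef_pos: [0.2924, 0.391, 0.2315]
tool_rot: [2.216, 2.227, 0.001]
wrist_force: [-0.2, 1.3, 0.3]
grip_width: 0.0853
```

Request:
{"fn": "play_rows", "kwargs": {"deltas": [[[-31.6, 25, 0, 0, 0, 0, 100], [-31.6, 25, 0, 0, 0, 0, 100], [-31.6, 25, 0, 0, 0, 0, 100], [-31.6, 25, 0, 0, 0, 0, 100], [0, 0, 0, 0, 0, 0, 100]]]}}

```text
time: 3.27
eef_pos: [0.3957, 0.2613, 0.2317]
tool_rot: [2.222, 2.216, 0.001]
wrist_force: [-0.7, -0.3, 0.0]
grip_width: 0.0854
```

```bash
python3 - <<'E'
from h import *
st()
i,im,d=cam("wrist"); save(im,"w1.png")
P=cloud(i,d)
print("grip top"); blobs(zlo=.105,zhi=.12,i=i,im=im,d=d)
print("rest top"); blobs(zlo=.034,zhi=.0445,i=i,im=im,d=d)
print("lids"); blobs(zlo=.052,zhi=.063,i=i,im=im,d=d)
blobs()
E
```

```text
t 3.27 tcp [395.7 261.3 231.7] Rz [[0.003, 1.0, 0.003], [1.0, -0.003, -0.002], [-0.002, 0.003, -1.0]] F [-0.7 -0.3  0. ] T [-0.02 -0.02 -0.  ] w 85.4 j [ 0.33 -0.11  1.87 -0.    1.38  0.33]
grip top
[606.2 391.8] ext [58. 45.] z 112.7 960 [ 4 14 27] [571.  34.]
[415.3 236.3] ext [23. 22.] z 113.7 475 [77 43 24] [341. 211.]
[31.6 55.9] ext [32. 16.] z 112.0 349 [55 49 35] [ 11. 356.]
rest top
[532.9 420.6] ext [21. 49.] z 39.4 264 [66 59 46] [451.  20.]
[605.  403.7] ext [58. 68.] z 39.3 466 [ 6 16 27] [516.  39.]
[482.3 403.4] ext [26. 37.] z 39.3 99 [54 50 39] [402.  38.]
[414.2 241.2] ext [66. 66.] z 40.0 1488 [157 142  69] [336. 186.]
[745.4 143.3] ext [ 89. 131.] z 39.3 819 [63 59 48] [585. 257.]
[423.9 172.5] ext [46. 19.] z 36.9 121 [45 50 46] [343. 238.]
[428.2  91.6] ext [48. 26.] z 37.3 154 [72 39 18] [345. 294.]
[13.4 65.1] ext [79. 15.] z 39.3 304 [65 57 41] [ 48. 309.]
lids
[510.9 407.3] ext [72. 51.] z 59.4 804 [134 146 132] [436.  29.]
[604.5 400. ] ext [58. 61.] z 57.6 537 [ 6 16 27] [526.  38.]
[395.  314.6] ext [50. 48.] z 57.9 1699 [156 147 118] [320. 124.]
[765.7 1
[... 529 characters left out ...]
[107. 108.] z 48.9 232 [101 101  92] [480. 230.]
[508.5 428.1] ext [70. 73.] z 58.2 237 [96 97 90] [144. 242.]
[437.1   2.6] ext [47. 47.] z 57.6 287 [115 120 129] [308. 265.]
[431.8  74.3] ext [46. 49.] z 57.6 291 [115  30  24] [281. 268.]
[427.5 -78.2] ext [47. 49.] z 57.6 287 [115  31  25] [339. 268.]
[429.  154.5] ext [47. 49.] z 57.5 298 [115 120 128] [250. 270.]
[ 422.2 -163.3] ext [47. 48.] z 57.8 297 [115 120 128] [372. 269.]
[ 402.8 -234. ] ext [49. 49.] z 57.5 300 [114  29  23] [399. 276.]
[ 398.6 -319.4] ext [50. 48.] z 57.5 307 [114  27  22] [432. 276.]
[419.  230.7] ext [34. 29.] z 48.4 72 [109  82  34] [221. 274.]
[397.3 307.5] ext [49. 32.] z 57.7 205 [108  99  85] [190. 284.]
```

View pics/w1.png

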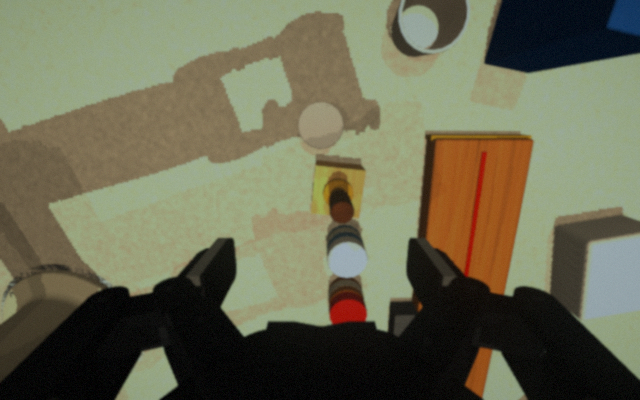

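Request:
{"fn": "play_rows", "kwargs": {"deltas": [[[0, 0, 0, 0, 0, 0, 100], [0, 0, 0, 0, 0, 0, 100], [0, 0, 0, 0, 0, 0, 100]]]}}

```text
time: 3.62
eef_pos: [0.3909, 0.2673, 0.2313]
tool_rot: [-2.217, -2.226, 0.0]
wrist_force: [0.0, 0.6, -0.8]
grip_width: 0.0856
```

Request:
{"fn": "play_rows", "kwargs": {"deltas": [[[-16, 13, 0, 0, 0, 0, 100], [-16, 13, 0, 0, 0, 0, 100], [0, 0, 0, 0, 0, 0, 100], [0, 0, 0, 0, 0, 0, 100], [0, 0, 0, 0, 0, 0, 100]]]}}

```text
time: 4.03
eef_pos: [0.4172, 0.235, 0.2312]
tool_rot: [-2.218, -2.224, 0.0]
wrist_force: [0.4, -0.2, -0.4]
grip_width: 0.0851
```

```bash
python3 - <<'E'
from h import *
st()
i,im,d=cam("wrist"); np.savez("w2.npz",im=im,d=d)
print("grip top"); blobs(zlo=.112,zhi=.12,i=i,im=im,d=d)
print("rest top"); blobs(zlo=.037,zhi=.0435,i=i,im=im,d=d)
print("lids"); blobs(zlo=.0565,zhi=.063,i=i,im=im,d=d)
i,im,d=cam("top")
print("top");blobs(zlo=.112,zhi=.12,i=i,im=im,d=d);blobs(zlo=.0565,zhi=.063,i=i,im=im,d=d)
E
```

```text
t 4.03 tcp [417.2 235.  231.2] Rz [[-0.002, 1.0, -0.001], [1.0, 0.002, 0.0], [0.0, -0.001, -1.0]] F [ 0.4 -0.2 -0.4] T [ 0.02 -0.01  0.07] w 85.1 j [ 0.26 -0.1   1.86  0.    1.38  0.26]
grip top
[617.3 380.6] ext [59. 17.] z 115.8 368 [ 6 17 30] [568.  14.]
[415.6 235. ] ext [22. 22.] z 113.7 441 [75 44 24] [319. 186.]
[56.3 32.2] ext [18. 28.] z 115.7 214 [51 45 32] [  9. 355.]
rest top
[608.5 389.2] ext [57. 41.] z 40.4 222 [ 6 17 29] [503.  28.]
[415.4 239.7] ext [65. 65.] z 40.0 1594 [159 146  71] [320. 166.]
[748.2 144.4] ext [ 93. 131.] z 40.2 499 [65 61 49] [578. 240.]
[32.5 56. ] ext [95. 41.] z 40.3 317 [63 56 40] [ 42. 298.]
lids
[506.3 394.1] ext [65. 23.] z 59.7 396 [144 158 142] [413.  15.]
[610.9 386.1] ext [58. 34.] z 59.8 230 [ 6 17 30] [517.  26.]
[395.6 314. ] ext [48. 47.] z 57.9 1664 [158 152 123] [301. 100.]
[773.9 125.9] ext [111. 127.] z 60.0 5377 [152 168 173] [606. 261.]
[427.5 154. ] ext [48. 50.] z 58.0 1189 [158 174 161] [329. 240.]
[430.3  73.4] ext [49. 50.] z 58.1 1009 [162  23  14] [331. 298.]
[37.  52.5] ext [72. 43.] z 59.5 302 [62 55 39] [ 33. 309.]
top
[733.8 763.9] ext [320.  13.] z 115.7 423 [33 31 28] [  3. 155.]
[783.4 125.2] ext [114. 128.] z 59.9 1404 [114 120 128] [259. 136.]
[717.4 744.8] ext [240.  13.] z 59.5 236 [33 31 28] [ 26. 166.]
[507.3 425.5] ext [70. 72.] z 59.4 146 [105 108 100] [145. 242.]
[436.6   2.8] ext [47. 47.] z 58.4 216 [114 120 128] [308. 265.]
[431.9  74.6] ext [46. 49.] z 58.5 213 [114  28  22] [281. 268.]
[427.1 -78.2] ext [46. 49.] z 58.4 209 [114  30  24] [339. 268.]
[429.3 154.5] ext [46. 47.] z 58.5 219 [114 120 117] [250. 270.]
[ 421.6 -164.4] ext [47. 48.] z 58.3 201 [114 120 128] [372. 269.]
[ 403.8 -235.1] ext [47. 48.] z 58.4 194 [114  29  23] [400. 275.]
[ 397.2 -319.9] ext [47. 48.] z 58.1 198 [114  27  21] [432. 277.]
```

Request:
{"fn": "play_rows", "kwargs": {"deltas": [[[0, -0.5, 40, 0, 0, 0, 100], [0, -0.5, 40, 0, 0, 0, 100], [0, 0, 40, 0, 0, 0, 100], [0, 0, 25, 0, 0, 0, 100], [0, 0, 12, 0, 0, 0, 100]]]}}

```text
time: 4.55
eef_pos: [0.4131, 0.234, 0.0701]
tool_rot: [-2.216, -2.221, 0.01]
wrist_force: [-0.0, -0.1, 0.2]
grip_width: 0.0857
```

Request:
{"fn": "play_rows", "kwargs": {"deltas": [[[0, 0, 0, 0, 0, 0, 100], [0, 0, 0, 0, 0, 0, 40], [0, 0, 0, 0, 0, 0, 15], [0, 0, 0, 0, 0, 0, 15], [0, 0, 0, 0, 0, 0, 15]]]}}

```text
time: 4.97
eef_pos: [0.418, 0.2346, 0.0758]
tool_rot: [2.219, 2.222, 0.004]
wrist_force: [1.4, -0.1, 0.0]
grip_width: 0.0389
```

Request:
{"fn": "play_rows", "kwargs": {"deltas": [[[0, 0, 0, 0, 0, 0, 0], [0, 0, 0, 0, 0, 0, 0], [0, 0, 0, 0, 0, 0, 0], [0, 0, 0, 0, 0, 0, 0], [0, 0, 0, 0, 0, 0, 0]]]}}

```text
time: 5.38
eef_pos: [0.4175, 0.2344, 0.0754]
tool_rot: [2.22, 2.222, 0.002]
wrist_force: [-1.4, -0.3, 6.3]
grip_width: 0.0226
```

Request:
{"fn": "play_rows", "kwargs": {"deltas": [[[0, 0, -10, 0, 0, 0, 0], [0, 0, -20, 0, 0, 0, 0], [0, 0, -30, 0, 0, 0, 0], [0, 0, -10, 0, 0, 0, 0], [0, 0, 0, 0, 0, 0, 0]]]}}

```text
time: 5.8
eef_pos: [0.4192, 0.2348, 0.1475]
tool_rot: [2.218, 2.22, 0.009]
wrist_force: [0.7, 0.3, -1.2]
grip_width: 0.0228
```

Request:
{"fn": "play_rows", "kwargs": {"deltas": [[[-15, 10, 0, 0, 0, 0, 0], [-30, 18, 0, 0, 0, 0, 0], [-30, 18, 0, 0, 0, 0, 0], [-30, 18, 0, 0, 0, 0, 0], [-30, 18, 0, 0, 0, 0, 0]]]}}

```text
time: 6.22
eef_pos: [0.4985, 0.0979, 0.1424]
tool_rot: [-2.219, -2.221, 0.003]
wrist_force: [1.2, -0.2, -2.7]
grip_width: 0.0229
```

Request:
{"fn": "play_rows", "kwargs": {"deltas": [[[-30, 18, 0, 0, 0, 0, 0], [-30, 18, 0, 0, 0, 0, 0], [-20, 16, 0, 0, 0, 0, 0], [-15, 8, 0, 0, 0, 0, 0], [0, 0, 0, 0, 0, 0, 0]]]}}

```text
time: 6.63
eef_pos: [0.5596, 0.0016, 0.1429]
tool_rot: [-2.223, -2.219, 0.002]
wrist_force: [0.2, -0.6, -0.8]
grip_width: 0.0226
```

Request:
{"fn": "play_rows", "kwargs": {"deltas": [[[0, 0, 0, 0, 0, 0, 0], [0, 0, 0, 0, 0, 0, 0], [0, 0, 0, 0, 0, 0, 0]]]}}

```text
time: 6.88
eef_pos: [0.5581, 0.0057, 0.1437]
tool_rot: [-2.218, -2.223, 0.001]
wrist_force: [0.4, -0.1, -2.0]
grip_width: 0.0226
```

```bash
python3 - <<'E'
from h import *
st()
i,im,d=cam("wrist"); np.savez("w3.npz",im=im,d=d); save(im,"w3.png")
P=cloud(i,d)
hsv=cv2.cvtColor(im,cv2.COLOR_RGB2HSV); sat=hsv[...,1]
on=(P[...,2]>.026)&(P[...,2]<.037)&(P[...,0]>.5)&(P[...,0]<.68)
k,l,s,c=cv2.connectedComponentsWithStats((on&(sat<80)).astype(np.uint8))
for j in range(1,k):
    if s[j,4]>50:
        q=onz(i,np.argwhere(l==j)[:,::-1],.032)[:,:2].astype(np.float32)*1e3; print("lowsat",s[j,4],cv2.minAreaRect(q),c[j])
red=on&((hsv[...,0]<5)|(hsv[...,0]>174))&(sat>180)
q=onz(i,np.argwhere(red)[:,::-1],.032)[:,:2].astype(np.float32)*1e3; print("red",len(q),q.mean(0),cv2.fitLine(q,cv2.DIST_HUBER,0,.01,.01).ravel(),q.min(0),q.max(0))
t=cam("top"); save(t[1][170:250,180:420],"t3.png",3.2); np.savez("t3.npz",im=t[1],d=t[2])
print("held post"); m=(P[...,2]>.12)&(P[...,2]<.2)&(d>0)&(sat>100); print(m.sum(), np.argwhere(m).mean(0) if m.any() else 0, P[m].mean(0))
E
```

```text
t 6.88 tcp [558.1   5.7 143.7] Rz [[-0.003, 1.0, -0.001], [1.0, 0.003, 0.001], [0.001, -0.001, -1.0]] F [ 0.4 -0.1 -2. ] T [-0.02 -0.04  0.03] w 22.6 j [-0.21  0.2   1.73  0.    1.21 -0.21]
lowsat 10935 ((579.9733276367188, 5.595924377441406), (159.6277618408203, 93.34968566894531), 0.26518306136131287) [346.20219479 168.69794239]
red 788 [591.6312  107.41675] [ 2.2537252e-03 -9.9999744e-01  5.9164734e+02  1.0746496e+02] [588.94135  52.19732] [594.1976  157.14207]
held post
5140 [261.307393   327.10097276] [0.56045088 0.01077817 0.17451577]
```

View pics/w3.png

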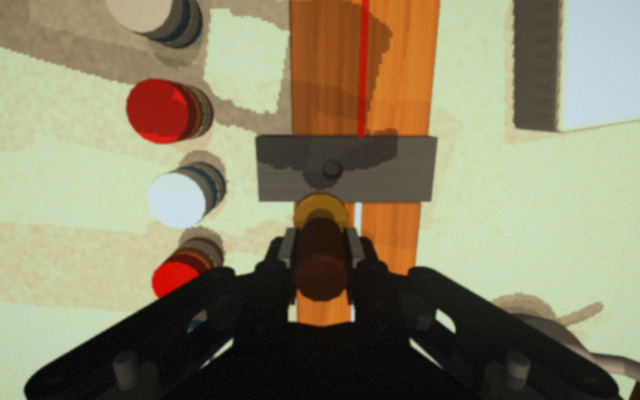

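```bash
python3 - <<'E'
from h import *
i=cams.camera_info("wrist"); f=np.load("w3.npz"); im,d=f["im"],f["d"]; P=cloud(i,d)
g=cv2.cvtColor(im,cv2.COLOR_RGB2GRAY); 
print(np.round(P[159:181,320:346,2]*1e3)[::2,::2]); print(g[157:183:2,318:348:2])
for z in (.032,):
  print(onz(i,[[332,169],[257,136],[437,136],[262,201],[432,201],[363,80],[357,215]],z)*1e3)
it=cams.camera_info("top"); print(onz(it,[[299,215.5]],.032)*1e3)
save(im[130:210,250:440],"w3c.png",4)
E
```

```text
[[ 32.  32.  33.  33.  32.  31.  32.  31.  32.  33.  33.  33.  33.]
 [ 32.  32.  33.  32.   7.   7.   8.   9.   9.  32.  32.  32.  33.]
 [ 32.  33.  32.   8.   9.   7.   9.   8.   8.   8.  32.  32.  32.]
 [ 33.  32.   9.   8.   7.   8.   8.   8.   7.   9.  11.  34.  32.]
 [ 32.   8.   8.   8.   8.   8.   8.   9.   8.   9.  13.  33.  32.]
 [ 34.  14.  10.   8.   9.   9.   9.   8.   8.   8.  15.  30.  32.]
 [ 32.  24.   9. 287.   9.   8.   7.   9. 287.  10.  21.  31.  32.]
 [ 32.  30.  18.   9.   9.   9.   8.   9.  12.  17.  27.  32.  33.]
 [ 33.  33.  27.  19.  15.  14.  14.  16.  19.  26.  32.  32.  31.]
 [ 32.  31.  31.  28.  25.  22.  23.  24.  27.  31.  33.  32.  32.]
 [ 32.  32.  32.  32.  32.  32.  31.  32.  32.  32.  31.  33.  32.]]
[[58 59 58 57 58 55 56 57 58 58 57 55 52 53 52]
 [56 59 57 57 55 53 53 49 52 53 53 53 46 49 49]
 [60 59 57 53 48 44 45 43 45 44 44 47 53 49 50]
 [61 58 58 51 46 53 53 47 44 43 42 41 49 50 55]
 [60 62 54 51 50 52 50 49 48 47 44 36 44 53 51]
 [53 55 48 50 51 48 52 48 48 47 41 32 39 46 49]
 [57 57 42 43 53 47 48 50 50 46 43 28 36 52 51]
 [57 55 44 39 47 48 50 50 52 47 37 28 46 68 76]
 [49 49 43 36 37 46 48 45 49 41 33 32 58 77 84]
 [51 48 47 36 34 33 35 35 37 29 31 40 72 85 83]
 [50 50 51 41 37 29 34 31 34 31 40 56 79 81 82]
 [53 48 49 48 42 43 39 40 39 43 64 79 82 84 83]
 [54 48 50 49 49 47 48 47 48 56 73 84 83 82 81]]
[[568.15788695  22.62798799  32.        ]
 [502.33149345  51.63807572  32.        ]
 [659.62773175  52.37291282  32.        ]
 [503.70836715  -7.70223167  32.        ]
 [661.53923684  -7.11455237  32.        ]
 [592.90555081  97.88868148  32.        ]
 [592.25735656 -21.11744631  32.        ]]
[[569.09878298  24.06498936  32.        ]]
```

View pics/w3c.png

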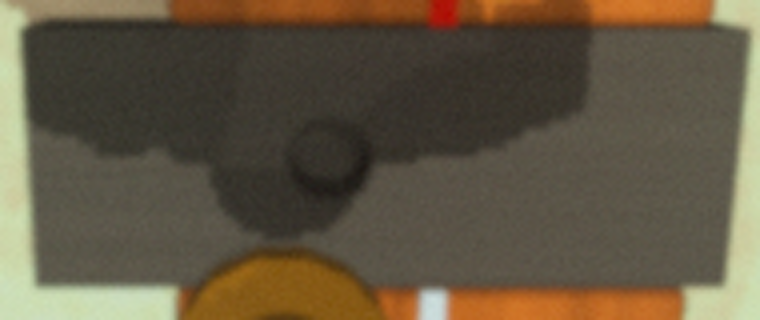

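Request:
{"fn": "play_rows", "kwargs": {"deltas": [[[16.6, 11.4, 0, 0, 0, 0, 0], [0, 0, 20, 0, 0, 0, 0], [0, 0, 20, 0, 0, 0, 0], [0, 0, 8, 0, 0, 0, 0], [0, 0, 0, 0, 0, 0, 0]]]}}

```text
time: 7.4
eef_pos: [0.5681, 0.0218, 0.0938]
tool_rot: [-2.216, -2.22, 0.005]
wrist_force: [-1.4, -0.1, -2.8]
grip_width: 0.0226
```

Request:
{"fn": "play_rows", "kwargs": {"deltas": [[[0, 0, 0, 0, 0, 0, 0], [0, 0, 0, 0, 0, 0, 0], [0, 0, 0, 0, 0, 0, 0], [0, 0, 0, 0, 0, 0, 0]]]}}

```text
time: 7.73
eef_pos: [0.5713, 0.0207, 0.0976]
tool_rot: [2.219, 2.221, 0.002]
wrist_force: [0.4, -0.5, -2.5]
grip_width: 0.0224
```

```bash
python3 - <<'E'
from h import *
st()
i,im,d=cam("side"); save(im[150:290,260:440],"s4.png",4)
E
```

```text
t 7.73 tcp [571.3  20.7  97.6] Rz [[-0.001, 1.0, 0.002], [1.0, 0.001, -0.0], [-0.0, 0.002, -1.0]] F [ 0.4 -0.5 -2.5] T [-0.04 -0.04  0.03] w 22.4 j [-0.17  0.29  1.72 -0.    1.13 -0.18]
```

View pics/s4.png

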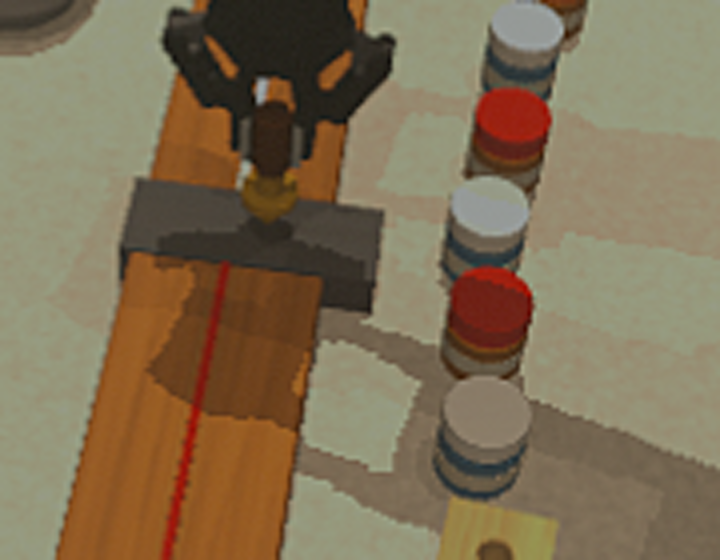

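Request:
{"fn": "play_rows", "kwargs": {"deltas": [[[1, -1, 2, 0, 0, 0, 0], [0, 0, 2, 0, 0, 0, 0], [0, 0, 2, 0, 0, 0, 0], [0, 0, 2, 0, 0, 0, 0], [0, 0, 2, 0, 0, 0, 0]]]}}

```text
time: 8.2
eef_pos: [0.5693, 0.022, 0.086]
tool_rot: [-2.22, -2.222, 0.0]
wrist_force: [0.2, 0.6, -2.4]
grip_width: 0.0223
```

Request:
{"fn": "play_rows", "kwargs": {"deltas": [[[0, 0, 0, 0, 0, 0, 0], [0, 0, 0, 0, 0, 0, 0]]]}}

```text
time: 8.37
eef_pos: [0.5693, 0.022, 0.0861]
tool_rot: [-2.22, -2.222, 0.0]
wrist_force: [0.5, -0.5, -2.5]
grip_width: 0.0225
```

Request:
{"fn": "play_rows", "kwargs": {"deltas": [[[0, 0, 3, 0, 0, 0, 0], [0, 0, 3, 0, 0, 0, 0], [0, 0, 3, 0, 0, 0, 0], [0, 0, 0, 0, 0, 0, 0], [0, 0, 0, 0, 0, 0, 0]]]}}

```text
time: 8.78
eef_pos: [0.5692, 0.022, 0.0769]
tool_rot: [-2.22, -2.222, 0.001]
wrist_force: [-0.1, 0.1, -1.0]
grip_width: 0.0226
```

```bash
python3 -c "
from h import *
st()"
```

```text
t 8.78 tcp [569.2  22.   76.9] Rz [[-0.001, 1.0, -0.001], [1.0, 0.001, 0.0], [0.0, -0.001, -1.0]] F [-0.1  0.1 -1. ] T [-0.02  0.04 -0.01] w 22.6 j [-0.17  0.31  1.74 -0.    1.09 -0.17]
```

Request:
{"fn": "play_rows", "kwargs": {"deltas": [[[0, 0, 3, 0, 0, 0, 0], [0, 0, 2, 0, 0, 0, 0], [0, 0, 2, 0, 0, 0, 0], [0, 0, 1, 0, 0, 0, 0], [0, 0, 0, 0, 0, 0, 0]]]}}

```text
time: 9.2
eef_pos: [0.5692, 0.022, 0.0689]
tool_rot: [-2.22, -2.222, 0.001]
wrist_force: [-0.0, -0.0, -1.8]
grip_width: 0.0225
```

Request:
{"fn": "play_rows", "kwargs": {"deltas": [[[0, 0, 0.5, 0, 0, 0, 0], [0, 0, 0.5, 0, 0, 0, 0], [0, 0, 0.5, 0, 0, 0, 0], [0, 0, 0, 0, 0, 0, 0]]]}}

```text
time: 9.53
eef_pos: [0.5694, 0.0219, 0.0678]
tool_rot: [-2.22, -2.223, 0.0]
wrist_force: [0.5, -0.3, -0.8]
grip_width: 0.0227
```

Request:
{"fn": "play_rows", "kwargs": {"deltas": [[[0, 0, 0.5, 0, 0, 0, 0], [0, 0, 0.5, 0, 0, 0, 0], [0, 0, 0, 0, 0, 0, 0]]]}}

```text
time: 9.78
eef_pos: [0.5696, 0.0219, 0.0674]
tool_rot: [2.22, 2.223, -0.0]
wrist_force: [-3.7, 0.2, 3.8]
grip_width: 0.0225
```

Request:
{"fn": "play_rows", "kwargs": {"deltas": [[[0, 0, 0.5, 0, 0, 0, 0], [0, 0, 0.5, 0, 0, 0, 0], [0, 0, 0, 0, 0, 0, 0]]]}}

```text
time: 10.03
eef_pos: [0.5697, 0.0219, 0.0674]
tool_rot: [2.22, 2.223, -0.0]
wrist_force: [-5.6, 0.1, 11.4]
grip_width: 0.0227
```

Request:
{"fn": "play_rows", "kwargs": {"deltas": [[[0, 0, -0.5, 0, 0, 0, 0], [0, 0, 0, 0, 0, 0, 60], [0, 0, 0, 0, 0, 0, 60], [0, 0, 0, 0, 0, 0, 80], [0, 0, 0, 0, 0, 0, 80]]]}}

```text
time: 10.45
eef_pos: [0.5695, 0.0219, 0.0661]
tool_rot: [-2.22, -2.222, -0.0]
wrist_force: [0.6, 0.3, 0.3]
grip_width: 0.068
```

Request:
{"fn": "play_rows", "kwargs": {"deltas": [[[0, 0, -10, 0, 0, 0, 80], [0, 0, -25, 0, 0, 0, 80], [0, 0, -35, 0, 0, 0, 80], [0, 0, -25, 0, 0, 0, 80], [0, 0, 0, 0, 0, 0, 80]]]}}

```text
time: 10.87
eef_pos: [0.5736, 0.0213, 0.1688]
tool_rot: [2.213, 2.216, 0.011]
wrist_force: [0.3, 0.3, 1.3]
grip_width: 0.0688
```

Request:
{"fn": "play_rows", "kwargs": {"deltas": [[[0, 0, 0, 0, 0, 0, 80], [0, 0, 0, 0, 0, 0, 80], [0, 0, 0, 0, 0, 0, 80]]]}}

```text
time: 11.12
eef_pos: [0.5684, 0.0221, 0.1599]
tool_rot: [-2.219, -2.221, 0.002]
wrist_force: [-0.1, -0.5, -0.2]
grip_width: 0.0682
```

```bash
python3 - <<'E'
from h import *
st()
i,im,d=cam("wrist"); P=cloud(i,d)
m=(P[...,2]>.09)&(P[...,2]<.115)&(abs(P[...,0]-.57)<.03)&(abs(P[...,1]-.022)<.03); print("post top z",np.percentile(P[m][:,2],[50,90,98])*1e3)
print("collar"); blobs(zlo=.1025,zhi=.115,i=i,im=im,d=d)
save(im,"w5.png")
red=((P[...,2]>.026)&(P[...,2]<.037)&(P[...,0]>.5)&(P[...,0]<.68))
h=cv2.cvtColor(im,cv2.COLOR_RGB2HSV)
r=red&((h[...,0]<5)|(h[...,0]>174))&(h[...,1]>180); q=onz(i,np.argwhere(r)[:,::-1],.032)[:,:2].astype(np.float32)*1e3
print("redline",q.mean(0),q.min(0),q.max(0))
print("lids wrist");blobs(zlo=.0565,zhi=.063,i=i,im=im,d=d)
print("top");i,im,d=cam("top");blobs(i=i,im=im,d=d)
i,im,d=cam("side"); save(im[150:290,260:440],"s5.png",4)
E
```

```text
t 11.12 tcp [568.4  22.1 159.9] Rz [[-0.001, 1.0, -0.003], [1.0, 0.001, 0.0], [0.0, -0.003, -1.0]] F [-0.1 -0.5 -0.2] T [-0.01 -0.02  0.01] w 68.2 j [-0.17  0.21  1.69 -0.    1.25 -0.17]
post top z [105.59308698 106.58537723 107.118423  ]
collar
[569.1  23. ] ext [22. 23.] z 105.8 764 [62 33 18] [322. 206.]
redline [591.64557 120.57306] [588.9296    52.458786] [594.2727  178.84222]
lids wrist
[428.5 151.4] ext [50. 44.] z 58.0 3074 [180 165 134] [141.  28.]
[777.4 121.5] ext [114. 115.] z 60.0 15743 [184 201 207] [582.  71.]
[431.2  73.1] ext [49. 48.] z 58.0 2611 [145  27  16] [158. 131.]
[437.   1.] ext [49. 48.] z 57.9 2120 [192 209 218] [176. 212.]
[425.1 -64.4] ext [32. 19.] z 58.0 367 [195  13   3] [173. 276.]
[ 419.7 -164.8] ext [41. 50.] z 58.0 1031 [187 204 211] [182. 359.]
[ 733.3 -180.6] ext [12. 37.] z 59.7 189 [60 54 45] [474. 372.]
top
[ 777.2 -180.8] ext [142. 117.] z 64.1 423 [78 70 62] [373. 136.]
[717.8 743.9] ext [320.  20.] z 57.9 1177 [32 31 27] [ 27. 166.]
[782.  125.3] ext [115. 131.] z 60.0 1646 [113 118 126] [259. 137.]
[622.7 382.3] ext [59. 11.] z 58.0 78 [14 23 33] [162. 198.]
[ 515.1 -466.1] ext [107. 104.] z 48.7 195 [100 100  90] [483. 230.]
[508.3 427.6] ext [70. 72.] z 58.0 232 [95 97 88] [144. 242.]
[445.4  10.6] ext [31. 29.] z 57.8 110 [112 118 126] [305. 262.]
[448.4  71. ] ext [14. 38.] z 57.3 60 [94 28 23] [282. 261.]
[427.5 -78.2] ext [47. 49.] z 57.9 287 [113  28  23] [339. 268.]
[ 422.2 -163.4] ext [47. 48.] z 57.8 297 [113 118 126] [372. 269.]
[ 402.8 -234.2] ext [49. 50.] z 57.5 299 [112  28  22] [399. 276.]
[ 398.6 -319.3] ext [49. 49.] z 57.4 310 [112  27  21] [432. 276.]
[396.9 314.8] ext [49. 49.] z 57.7 318 [112 117 125] [188. 284.]
```

View pics/s5.png

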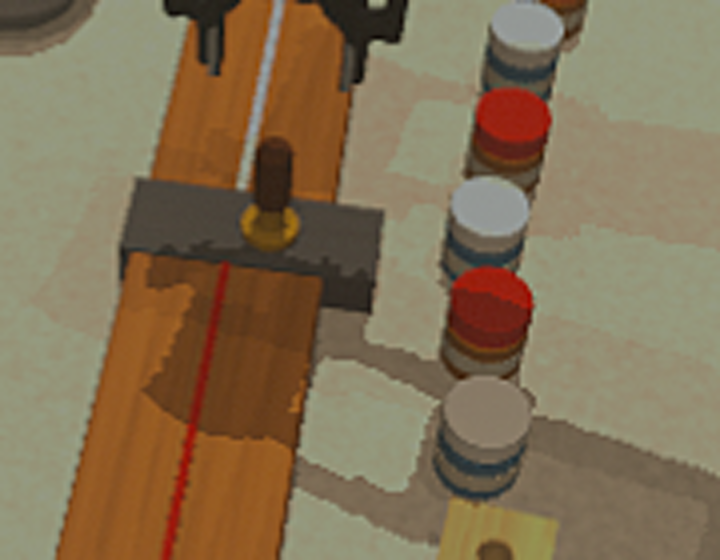

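Request:
{"fn": "play_rows", "kwargs": {"deltas": [[[-3, -20, 0, 0, 0, 0, 80], [-6, -38, 0, 0, 0, 0, 80], [-6, -38, 0, 0, 0, 0, 80], [-5, -25, 0, 0, 0, 0, 80], [0, -10, 0, 0, 0, 0, 80]]]}}

```text
time: 11.68
eef_pos: [0.4349, 0.0018, 0.1599]
tool_rot: [-2.219, -2.22, 0.004]
wrist_force: [-0.2, 0.2, 0.4]
grip_width: 0.0681
```

Request:
{"fn": "play_rows", "kwargs": {"deltas": [[[0, 0, 0, 0, 0, 0, 80], [0, 0, 0, 0, 0, 0, 80], [0, 0, 0, 0, 0, 0, 80], [0, 0, 0, 0, 0, 0, 80]]]}}

```text
time: 12.02
eef_pos: [0.4394, 0.0018, 0.1614]
tool_rot: [2.22, 2.223, 0.0]
wrist_force: [-0.9, -0.7, 0.1]
grip_width: 0.0685
```

```bash
cat >> h.py <<'E'
def look():
    o=st(); p=np.array(o["eef_pos"])[:2]; Rm=R.from_rotvec(o["tool_rot"]).as_matrix()
    for n in ("wrist","top"):
        i,im,d=cam(n)
        for lab,zl,zh in (("tab",.0545,.063),("cad",.0865,.095)):
            for b in blobs(zlo=zl,zhi=zh,i=i,im=im,d=d,show=False):
                if max(b[1])<.054 and b[0][0]<.7 and b[3]>80:
                    dl=Rm[:2,:2].T@(b[0]-p)*1e3
                    print(n,lab,"RED" if b[4][0]>2*b[4][1] else "WHITE",np.round(b[0]*1e3,1),"ext",np.round(b[1]*1e3).astype(int),"tool d",np.round(dl,1))
E
python3 -c "
from h import *
look()"
```

```text
t 12.02 tcp [439.4   1.8 161.4] Rz [[-0.001, 1.0, 0.0], [1.0, 0.001, -0.0], [-0.0, 0.0, -1.0]] F [-0.9 -0.7  0.1] T [0.06 0.04 0.01] w 68.5 j [-0.27 -0.14  2.04  0.    1.24 -0.27]
wrist tab WHITE [427.7 140.9] ext [49 23] tool d [139.1 -11.5]
wrist tab RED [430.5  72.9] ext [49 49] tool d [71.1 -8.8]
wrist tab WHITE [435.8   1.5] ext [49 49] tool d [-0.3 -3.6]
wrist tab RED [426.5 -79.1] ext [47 50] tool d [-80.9 -13. ]
wrist cad WHITE [560.4  25.7] ext [15 24] tool d [ 23.8 121.1]
top tab WHITE [428.9 155.1] ext [47 50] tool d [153.3 -10.2]
top tab WHITE [ 421.8 -163.9] ext [47 47] tool d [-165.7  -17.8]
top tab RED [ 402.5 -235. ] ext [47 48] tool d [-236.7  -37.2]
top tab RED [ 398.3 -320.8] ext [49 47] tool d [-322.5  -41.5]
top tab WHITE [397. 316.] ext [49 47] tool d [314.3 -42. ]
```

Request:
{"fn": "play_rows", "kwargs": {"deltas": [[[0, -2.5, 40, 0, 0, 0, 80], [0, 0, 40, 0, 0, 0, 80], [0, 0, 35, 0, 0, 0, 80], [0, 0, 20, 0, 0, 0, 80], [0, 0, 8, 0, 0, 0, 80]]]}}

```text
time: 12.53
eef_pos: [0.4333, 0.0027, 0.0148]
tool_rot: [-2.216, -2.218, 0.005]
wrist_force: [-1.0, -0.3, 0.2]
grip_width: 0.0684
```

Request:
{"fn": "play_rows", "kwargs": {"deltas": [[[0, 0, 4, 0, 0, 0, 80], [0, 0, 0, 0, 0, 0, 80], [0, 0, 0, 0, 0, 0, 80], [0, 0, 0, 0, 0, 0, 0], [0, 0, 0, 0, 0, 0, 0]]]}}

```text
time: 12.95
eef_pos: [0.4376, 0.0014, 0.0161]
tool_rot: [2.218, 2.221, 0.002]
wrist_force: [-0.3, -0.0, 3.0]
grip_width: 0.0488
```

Request:
{"fn": "play_rows", "kwargs": {"deltas": [[[0, 0, 0, 0, 0, 0, 0], [0, 0, 0, 0, 0, 0, 0], [0, 0, 0, 0, 0, 0, 0]]]}}

```text
time: 13.2
eef_pos: [0.4376, 0.0014, 0.0161]
tool_rot: [2.218, 2.221, 0.003]
wrist_force: [-1.0, -0.2, 6.0]
grip_width: 0.0488
```

Request:
{"fn": "play_rows", "kwargs": {"deltas": [[[0, 0, -10, 0, 0, 0, 0], [0, 0, -35, 0, 0, 0, 0], [0, 0, -40, 0, 0, 0, 0], [0, 0, -30, 0, 0, 0, 0], [0, 0, -10, 0, 0, 0, 0]]]}}

```text
time: 13.62
eef_pos: [0.4391, 0.001, 0.1453]
tool_rot: [2.214, 2.217, 0.008]
wrist_force: [0.9, 0.2, -1.4]
grip_width: 0.049
```

Request:
{"fn": "play_rows", "kwargs": {"deltas": [[[-6, 20, 0, 0, 0, 0, 0], [-9, 40, 0, 0, 0, 0, 0], [-9, 40, 0, 0, 0, 0, 0], [-8, 35, 0, 0, 0, 0, 0], [-4.5, 20, 0, 0, 0, 0, 0]]]}}

```text
time: 14.03
eef_pos: [0.5936, -0.0355, 0.1389]
tool_rot: [2.22, 2.221, 0.001]
wrist_force: [-0.6, -0.4, -1.7]
grip_width: 0.0488
```

Request:
{"fn": "play_rows", "kwargs": {"deltas": [[[0, 0, 10, 0, 0, 0, 0], [0, 0, 20, 0, 0, 0, 0], [0, 0, 10, 0, 0, 0, 0], [0, 0, 0, 0, 0, 0, 0], [0, 0, 0, 0, 0, 0, 0]]]}}

```text
time: 14.45
eef_pos: [0.5894, -0.034, 0.0982]
tool_rot: [-2.218, -2.221, 0.002]
wrist_force: [-0.1, 0.6, -2.2]
grip_width: 0.0489
```

Request:
{"fn": "play_rows", "kwargs": {"deltas": [[[0, 0, 0, 0, 0, 0, 0], [0, 0, 0, 0, 0, 0, 0], [0, 0, 0, 0, 0, 0, 0]]]}}

```text
time: 14.7
eef_pos: [0.5916, -0.0347, 0.1006]
tool_rot: [2.219, 2.221, 0.002]
wrist_force: [0.6, 0.1, -3.2]
grip_width: 0.0486
```

Request:
{"fn": "play_rows", "kwargs": {"deltas": [[[-0.5, 0.7, 15, 0, 0, 0, 0], [0, 0, 17, 0, 0, 0, 0], [0, 0, 10, 0, 0, 0, 0], [0, 0, 5, 0, 0, 0, 0], [0, 0, 2, 0, 0, 0, 0]]]}}

```text
time: 15.12
eef_pos: [0.5911, -0.0349, 0.0496]
tool_rot: [-2.219, -2.222, 0.001]
wrist_force: [0.4, -0.4, -1.7]
grip_width: 0.0487
```

Request:
{"fn": "play_rows", "kwargs": {"deltas": [[[0, 0, 0, 0, 0, 0, 0], [0, 0, 0.7, 0, 0, 0, 0], [0, 0, 0, 0, 0, 0, 0], [0, 0, 0, 0, 0, 0, 0]]]}}

```text
time: 15.45
eef_pos: [0.5923, -0.0352, 0.0504]
tool_rot: [2.219, 2.222, 0.001]
wrist_force: [1.6, 0.3, -2.3]
grip_width: 0.0492
```

Request:
{"fn": "play_rows", "kwargs": {"deltas": [[[0, 0, 1, 0, 0, 0, 0], [0, 0, 0.7, 0, 0, 0, 0], [0, 0, 0.6, 0, 0, 0, 0], [0, 0, 0, 0, 0, 0, 0], [0, 0, 0, 0, 0, 0, 0]]]}}

```text
time: 15.87
eef_pos: [0.592, -0.0351, 0.0481]
tool_rot: [2.22, 2.222, 0.0]
wrist_force: [-3.2, -0.2, 5.9]
grip_width: 0.0489
```

Request:
{"fn": "play_rows", "kwargs": {"deltas": [[[0, 0, 0, 0, 0, 0, 80], [0, 0, 0, 0, 0, 0, 80], [0, 0, 0, 0, 0, 0, 80], [0, 0, 0, 0, 0, 0, 80]]]}}

```text
time: 16.2
eef_pos: [0.5917, -0.0351, 0.0471]
tool_rot: [2.22, 2.222, 0.0]
wrist_force: [-0.3, 0.1, 1.0]
grip_width: 0.0683
```

Request:
{"fn": "play_rows", "kwargs": {"deltas": [[[0, 0, -15, 0, 0, 0, 80], [0, 0, -35, 0, 0, 0, 80], [0, 0, -35, 0, 0, 0, 80], [0, 0, -25, 0, 0, 0, 80], [0, 0, 0, 0, 0, 0, 80]]]}}

```text
time: 16.62
eef_pos: [0.5958, -0.036, 0.1644]
tool_rot: [2.213, 2.215, 0.01]
wrist_force: [0.9, -0.5, 1.3]
grip_width: 0.0686
```

Request:
{"fn": "play_rows", "kwargs": {"deltas": [[[0, 0, 0, 0, 0, 0, 80], [0, 0, 0, 0, 0, 0, 80], [0, 0, 0, 0, 0, 0, 80]]]}}

```text
time: 16.87
eef_pos: [0.5906, -0.0347, 0.1554]
tool_rot: [-2.218, -2.22, 0.003]
wrist_force: [0.8, 0.5, -0.5]
grip_width: 0.0682
```

```bash
cat >> h.py <<'E'
def lines(n="wrist"):
    i,im,d=cam(n); P=cloud(i,d); h=cv2.cvtColor(im,cv2.COLOR_RGB2HSV)
    on=(P[...,2]>.027)&(P[...,2]<.037)&(abs(P[...,0]-.592)<.02)&(abs(P[...,1]-.023)>.036)
    for nm,m in (("red",on&((h[...,0]<5)|(h[...,0]>174))&(h[...,1]>180)&(P[...,1]>.05)),("white",on&(h[...,1]<90)&(P[...,1]<0))):
        q=onz(i,np.argwhere(m)[:,::-1],.032)[:,:2]*1e3
        if len(q)>20: print(n,nm,"line x median %.1f"%np.median(q[:,0]),"y",q[:,1].min(),q[:,1].max(),"slope %.4f"%np.polyfit(q[:,1],q[:,0],1)[0],len(q))
E
python3 -c "
from h import *
look();lines();lines('top')"
```

```text
t 16.87 tcp [590.6 -34.7 155.4] Rz [[-0.001, 1.0, -0.003], [1.0, 0.001, 0.001], [0.001, -0.003, -1.0]] F [ 0.8  0.5 -0.5] T [-0.02 -0.    0.02] w 68.2 j [-0.26  0.27  1.62  0.    1.25 -0.26]
wrist tab RED [431.9  72.4] ext [50 50] tool d [ 107.3 -158.5]
wrist tab WHITE [591.1 -15. ] ext [45 15] tool d [19.7  0.6]
wrist tab RED [428.2 -79.6] ext [51 49] tool d [ -44.7 -162.4]
wrist tab RED [ 414.4 -242.6] ext [35 41] tool d [-207.7 -176.3]
wrist cad WHITE [591.5 -34.8] ext [50 49] tool d [-0.1  0.9]
top tab WHITE [429.3 155.3] ext [47 49] tool d [ 190.2 -161. ]
top tab WHITE [ 421.9 -163.9] ext [47 48] tool d [-129.  -168.7]
top tab RED [ 402.8 -235. ] ext [47 48] tool d [-200.1 -187.9]
top tab RED [ 398.3 -320.4] ext [49 48] tool d [-285.5 -192.5]
top tab WHITE [396.6 315.8] ext [49 49] tool d [ 350.7 -193.6]
wrist red line x median 591.6 y 59.49771740123094 120.45648358594626 slope -0.0028 410
wrist white line x median 592.4 y -194.86314986555666 -79.21760150520232 slope 0.0092 569
top red line x median 592.9 y 66.71472518729033 281.8988876308122 slope 0.0004 101
top white line x median 592.7 y -234.70530591975196 -147.23854653595652 slope -0.0150 95
```

Request:
{"fn": "play_rows", "kwargs": {"deltas": [[[15, -22, 0, 0, 0, 0, 80], [22, -33, 0, 0, 0, 0, 80], [22, -33, 0, 0, 0, 0, 80], [22, -33, 0, 0, 0, 0, 80], [16, -23, 0, 0, 0, 0, 80]]]}}

```text
time: 17.48
eef_pos: [0.4446, 0.0633, 0.1562]
tool_rot: [-2.218, -2.221, 0.002]
wrist_force: [0.5, 0.6, 1.2]
grip_width: 0.0679
```

Request:
{"fn": "play_rows", "kwargs": {"deltas": [[[11, -16, 0, 0, 0, 0, 80], [0, 0, 0, 0, 0, 0, 80], [0, 0, 0, 0, 0, 0, 80], [0, 0, 0, 0, 0, 0, 80], [0, 0, 0, 0, 0, 0, 80]]]}}

```text
time: 17.9
eef_pos: [0.4325, 0.0722, 0.1574]
tool_rot: [2.221, 2.221, 0.0]
wrist_force: [-0.0, 1.2, 0.4]
grip_width: 0.0682
```

```bash
python3 -c "
from h import *
look()"
```

```text
t 17.90 tcp [432.5  72.2 157.4] Rz [[-0.0, 1.0, 0.0], [1.0, 0.0, -0.0], [-0.0, 0.0, -1.0]] F [-0.   1.2  0.4] T [-0.02  0.07 -0.02] w 68.2 j [-0.11 -0.14  2.04 -0.    1.23 -0.11]
wrist tab WHITE [427.7 153.3] ext [49 49] tool d [81.1 -4.7]
wrist tab RED [430.2  73.8] ext [49 49] tool d [ 1.6 -2.3]
wrist tab WHITE [578.4 -15.3] ext [15 11] tool d [-87.5 145.9]
wrist tab RED [427.3 -61.5] ext [38 14] tool d [-133.7   -5.2]
wrist cad WHITE [562.1  27.8] ext [18 20] tool d [-44.5 129.6]
top tab RED [427.5 -78.4] ext [47 47] tool d [-150.6   -5.1]
top tab WHITE [ 422.  -163.8] ext [47 48] tool d [-236.   -10.6]
top tab RED [ 402.4 -235. ] ext [47 49] tool d [-307.2  -30.2]
top tab RED [ 398.3 -320.5] ext [49 48] tool d [-392.7  -34.3]
top tab WHITE [396.6 315.9] ext [46 47] tool d [243.7 -35.8]
top cad WHITE [592.6 -34.2] ext [47 46] tool d [-106.4  160.1]
```

Request:
{"fn": "play_rows", "kwargs": {"deltas": [[[1.5, -1.5, 40, 0, 0, 0, 80], [0, 0, 40, 0, 0, 0, 80], [0, 0, 35, 0, 0, 0, 80], [0, 0, 17, 0, 0, 0, 80], [0, 0, 7, 0, 0, 0, 80]]]}}

```text
time: 18.42
eef_pos: [0.4275, 0.0742, 0.015]
tool_rot: [-2.218, -2.218, 0.007]
wrist_force: [-0.5, -0.3, -1.1]
grip_width: 0.0686
```

Request:
{"fn": "play_rows", "kwargs": {"deltas": [[[0, 0, 3, 0, 0, 0, 80], [0, 0, 0, 0, 0, 0, 80], [0, 0, 0, 0, 0, 0, 80], [0, 0, 0, 0, 0, 0, 0], [0, 0, 0, 0, 0, 0, 0]]]}}

```text
time: 18.83
eef_pos: [0.4318, 0.0741, 0.017]
tool_rot: [2.218, 2.221, 0.003]
wrist_force: [-0.7, -0.4, 1.5]
grip_width: 0.049
```

Request:
{"fn": "play_rows", "kwargs": {"deltas": [[[0, 0, 0, 0, 0, 0, 0], [0, 0, 0, 0, 0, 0, 0], [0, 0, 0, 0, 0, 0, 0], [0, 0, 0, 0, 0, 0, 0]]]}}

```text
time: 19.17
eef_pos: [0.4318, 0.0741, 0.017]
tool_rot: [2.218, 2.221, 0.003]
wrist_force: [-0.4, -0.6, 5.6]
grip_width: 0.0488
```

Request:
{"fn": "play_rows", "kwargs": {"deltas": [[[0, 0, -10, 0, 0, 0, 0], [0, 0, -35, 0, 0, 0, 0], [0, 0, -40, 0, 0, 0, 0], [0, 0, -30, 0, 0, 0, 0], [0, 0, -10, 0, 0, 0, 0]]]}}

```text
time: 19.58
eef_pos: [0.4331, 0.0741, 0.1459]
tool_rot: [2.215, 2.218, 0.009]
wrist_force: [0.9, -0.1, -0.7]
grip_width: 0.0489
```

Request:
{"fn": "play_rows", "kwargs": {"deltas": [[[1.4, 22, 0, 0, 0, 0, 0], [1.4, 40, 0, 0, 0, 0, 0], [1.4, 40, 0, 0, 0, 0, 0], [1.4, 37, 0, 0, 0, 0, 0], [1.4, 22, 0, 0, 0, 0, 0]]]}}

```text
time: 20.0
eef_pos: [0.5935, 0.0813, 0.1392]
tool_rot: [2.221, 2.222, 0.0]
wrist_force: [-0.2, -0.5, -1.7]
grip_width: 0.0488
```

Request:
{"fn": "play_rows", "kwargs": {"deltas": [[[0, 0, 10, 0, 0, 0, 0], [0, 0, 20, 0, 0, 0, 0], [0, 0, 10, 0, 0, 0, 0], [0, 0, 0, 0, 0, 0, 0], [0, 0, 0, 0, 0, 0, 0]]]}}

```text
time: 20.42
eef_pos: [0.5893, 0.0816, 0.0989]
tool_rot: [-2.218, -2.221, 0.004]
wrist_force: [0.6, -0.3, -2.7]
grip_width: 0.0489
```

Request:
{"fn": "play_rows", "kwargs": {"deltas": [[[0, 0, 0, 0, 0, 0, 0], [0, 0, 0, 0, 0, 0, 0], [0, 0, 0, 0, 0, 0, 0], [0, 0, 0, 0, 0, 0, 0]]]}}

```text
time: 20.75
eef_pos: [0.5916, 0.0814, 0.1013]
tool_rot: [2.219, 2.222, 0.002]
wrist_force: [-0.4, -0.6, -2.5]
grip_width: 0.0489
```

Request:
{"fn": "play_rows", "kwargs": {"deltas": [[[-0.6, 0.5, 15, 0, 0, 0, 0], [0, 0, 17, 0, 0, 0, 0], [0, 0, 10, 0, 0, 0, 0], [0, 0, 5, 0, 0, 0, 0], [0, 0, 2, 0, 0, 0, 0]]]}}

```text
time: 21.17
eef_pos: [0.5909, 0.0809, 0.0504]
tool_rot: [-2.219, -2.222, 0.002]
wrist_force: [0.5, 0.1, -2.2]
grip_width: 0.0489
```

Request:
{"fn": "play_rows", "kwargs": {"deltas": [[[0, 0, 1, 0, 0, 0, 0], [0, 0, 1, 0, 0, 0, 0], [0, 0, 0.7, 0, 0, 0, 0], [0, 0, 0, 0, 0, 0, 0], [0, 0, 0, 0, 0, 0, 0]]]}}

```text
time: 21.58
eef_pos: [0.5919, 0.0809, 0.0491]
tool_rot: [2.22, 2.222, 0.001]
wrist_force: [-0.0, -0.9, -2.7]
grip_width: 0.0489
```

Request:
{"fn": "play_rows", "kwargs": {"deltas": [[[0, 0, 0, 0, 0, 0, 80], [0, 0, 0, 0, 0, 0, 80], [0, 0, 0, 0, 0, 0, 80], [0, 0, 0, 0, 0, 0, 80]]]}}

```text
time: 21.92
eef_pos: [0.592, 0.0808, 0.0491]
tool_rot: [2.22, 2.222, 0.001]
wrist_force: [-0.1, 0.1, -0.1]
grip_width: 0.0683
```

Request:
{"fn": "play_rows", "kwargs": {"deltas": [[[0, 0, -15, 0, 0, 0, 80], [0, 0, -35, 0, 0, 0, 80], [0, 0, -35, 0, 0, 0, 80], [0, 0, -25, 0, 0, 0, 80], [0, 0, 0, 0, 0, 0, 80]]]}}

```text
time: 22.33
eef_pos: [0.5958, 0.0807, 0.1661]
tool_rot: [2.213, 2.216, 0.013]
wrist_force: [1.1, -0.2, 0.8]
grip_width: 0.0685
```

Request:
{"fn": "play_rows", "kwargs": {"deltas": [[[10, -23, 0, 0, 0, 0, 80], [15, -33, 0, 0, 0, 0, 80], [15, -33, 0, 0, 0, 0, 80], [15, -33, 0, 0, 0, 0, 80], [11, -25, 0, 0, 0, 0, 80]]]}}

```text
time: 22.75
eef_pos: [0.4419, 0.1476, 0.1578]
tool_rot: [-2.219, -2.222, 0.001]
wrist_force: [-0.2, 0.6, 0.1]
grip_width: 0.0686
```

Request:
{"fn": "play_rows", "kwargs": {"deltas": [[[7.5, -16, 0, 0, 0, 0, 80], [0, 0, 0, 0, 0, 0, 80], [0, 0, 0, 0, 0, 0, 80], [0, 0, 0, 0, 0, 0, 80], [0, 0, 0, 0, 0, 0, 80]]]}}

```text
time: 23.17
eef_pos: [0.4296, 0.1537, 0.1588]
tool_rot: [2.221, 2.221, 0.001]
wrist_force: [-0.5, -0.3, 0.4]
grip_width: 0.0684
```

```bash
python3 -c "
from h import *
look()"
```

```text
t 23.17 tcp [429.6 153.7 158.8] Rz [[-0.0, 1.0, 0.001], [1.0, 0.0, -0.0], [-0.0, 0.001, -1.0]] F [-0.5 -0.3  0.4] T [ 0.   -0.03  0.01] w 68.4 j [ 0.08 -0.09  2.   -0.    1.23  0.08]
wrist tab WHITE [395.8 296.1] ext [44 13] tool d [142.4 -33.8]
wrist tab WHITE [427.4 154.2] ext [49 49] tool d [ 0.5 -2.2]
wrist tab WHITE [576.8  92.6] ext [40 41] tool d [-61.1 147.1]
wrist tab WHITE [571.4 -25.6] ext [13 32] tool d [-179.3  141.7]
wrist cad RED [594.7  90.2] ext [49 38] tool d [-63.5 165. ]
wrist cad WHITE [587.3 -31.1] ext [45 39] tool d [-184.8  157.6]
top tab RED [427.5 -78.9] ext [47 49] tool d [-232.6   -2.2]
top tab WHITE [ 422.1 -164.1] ext [47 48] tool d [-317.8   -7.6]
top tab RED [ 402.7 -234.6] ext [47 49] tool d [-388.3  -27. ]
top tab RED [ 398.1 -320.7] ext [49 49] tool d [-474.4  -31.6]
top cad WHITE [592.4 -33.9] ext [47 47] tool d [-187.7  162.8]
top cad RED [592.5  81.1] ext [47 46] tool d [-72.6 162.8]
```

Request:
{"fn": "play_rows", "kwargs": {"deltas": [[[0.7, -0.5, 40, 0, 0, 0, 80], [0, 0, 40, 0, 0, 0, 80], [0, 0, 35, 0, 0, 0, 80], [0, 0, 17, 0, 0, 0, 80], [0, 0, 8, 0, 0, 0, 80]]]}}

```text
time: 23.68
eef_pos: [0.4257, 0.1543, 0.0153]
tool_rot: [-2.218, -2.219, 0.007]
wrist_force: [-0.9, -0.2, -0.2]
grip_width: 0.0688
```

Request:
{"fn": "play_rows", "kwargs": {"deltas": [[[0, 0, 3, 0, 0, 0, 80], [0, 0, 0, 0, 0, 0, 80], [0, 0, 0, 0, 0, 0, 80], [0, 0, 0, 0, 0, 0, 0], [0, 0, 0, 0, 0, 0, 0]]]}}

```text
time: 24.1
eef_pos: [0.4297, 0.155, 0.0174]
tool_rot: [2.219, 2.221, 0.004]
wrist_force: [-0.0, 0.1, -0.4]
grip_width: 0.0489
```

Request:
{"fn": "play_rows", "kwargs": {"deltas": [[[0, 0, 0, 0, 0, 0, 0], [0, 0, 0, 0, 0, 0, 0], [0, 0, 0, 0, 0, 0, 0], [0, 0, 0, 0, 0, 0, 0]]]}}

```text
time: 24.43
eef_pos: [0.4297, 0.1551, 0.0174]
tool_rot: [2.219, 2.221, 0.004]
wrist_force: [-0.1, -0.1, 6.2]
grip_width: 0.0488
```

Request:
{"fn": "play_rows", "kwargs": {"deltas": [[[0, 0, -10, 0, 0, 0, 0], [0, 0, -35, 0, 0, 0, 0], [0, 0, -40, 0, 0, 0, 0], [0, 0, -30, 0, 0, 0, 0], [0, 0, -10, 0, 0, 0, 0]]]}}

```text
time: 24.85
eef_pos: [0.4312, 0.1553, 0.1466]
tool_rot: [2.216, 2.218, 0.012]
wrist_force: [0.5, -0.3, -1.1]
grip_width: 0.049
```

Request:
{"fn": "play_rows", "kwargs": {"deltas": [[[-20, 13, 0, 0, 0, 0, 0], [-33, 22, 0, 0, 0, 0, 0], [-33, 22, 0, 0, 0, 0, 0], [-33, 22, 0, 0, 0, 0, 0], [-33, 22, 0, 0, 0, 0, 0]]]}}

```text
time: 25.27
eef_pos: [0.5293, 0.0016, 0.1402]
tool_rot: [-2.219, -2.222, 0.001]
wrist_force: [0.5, -0.3, -1.1]
grip_width: 0.0489
```

Request:
{"fn": "play_rows", "kwargs": {"deltas": [[[-33, 22, 0, 0, 0, 0, 0], [-33, 22, 0, 0, 0, 0, 0], [-20, 12.4, 0, 0, 0, 0, 0], [-9.6, 6, 0, 0, 0, 0, 0], [0, 0, 0, 0, 0, 0, 0]]]}}

```text
time: 25.68
eef_pos: [0.592, -0.0944, 0.1401]
tool_rot: [-2.223, -2.22, 0.001]
wrist_force: [-0.0, 0.3, -1.2]
grip_width: 0.0491
```

Request:
{"fn": "play_rows", "kwargs": {"deltas": [[[0, 0, 0, 0, 0, 0, 0], [0, 0, 10, 0, 0, 0, 0], [0, 0, 15, 0, 0, 0, 0], [0, 0, 10, 0, 0, 0, 0], [0, 0, 5, 0, 0, 0, 0]]]}}

```text
time: 26.1
eef_pos: [0.5896, -0.0906, 0.098]
tool_rot: [-2.216, -2.221, 0.003]
wrist_force: [-1.3, 0.0, -2.3]
grip_width: 0.0492
```

Request:
{"fn": "play_rows", "kwargs": {"deltas": [[[0, 0, 0, 0, 0, 0, 0], [0, 0, 0, 0, 0, 0, 0], [0, 0, 0, 0, 0, 0, 0], [0, 0, 0, 0, 0, 0, 0], [0, 0, 0, 0, 0, 0, 0]]]}}

```text
time: 26.52
eef_pos: [0.5922, -0.0927, 0.1014]
tool_rot: [2.22, 2.222, 0.001]
wrist_force: [-0.2, 0.7, -1.3]
grip_width: 0.049
```

Request:
{"fn": "play_rows", "kwargs": {"deltas": [[[0, 0, 15, 0, 0, 0, 0], [0, 0, 17, 0, 0, 0, 0], [0, 0, 10, 0, 0, 0, 0], [0, 0, 5, 0, 0, 0, 0], [0, 0, 2, 0, 0, 0, 0]]]}}

```text
time: 26.93
eef_pos: [0.5911, -0.0924, 0.0507]
tool_rot: [-2.219, -2.221, 0.001]
wrist_force: [-0.7, -0.3, -2.2]
grip_width: 0.0488
```

Request:
{"fn": "play_rows", "kwargs": {"deltas": [[[0, 0, 1, 0, 0, 0, 0], [0, 0, 1, 0, 0, 0, 0], [0, 0, 0.5, 0, 0, 0, 0], [0, 0, 0, 0, 0, 0, 0], [0, 0, 0, 0, 0, 0, 0]]]}}

```text
time: 27.35
eef_pos: [0.592, -0.0926, 0.0496]
tool_rot: [2.22, 2.222, 0.001]
wrist_force: [0.5, -0.6, -2.1]
grip_width: 0.0486
```

Request:
{"fn": "play_rows", "kwargs": {"deltas": [[[0, 0, 0, 0, 0, 0, 80], [0, 0, 0, 0, 0, 0, 80], [0, 0, 0, 0, 0, 0, 80], [0, 0, 0, 0, 0, 0, 80]]]}}

```text
time: 27.68
eef_pos: [0.5919, -0.0926, 0.0495]
tool_rot: [2.22, 2.222, 0.0]
wrist_force: [0.8, 1.0, 0.3]
grip_width: 0.0684
```

Request:
{"fn": "play_rows", "kwargs": {"deltas": [[[0, 0, -15, 0, 0, 0, 80], [0, 0, -35, 0, 0, 0, 80], [0, 0, -35, 0, 0, 0, 80], [0, 0, -25, 0, 0, 0, 80], [0, 0, 0, 0, 0, 0, 80]]]}}

```text
time: 28.1
eef_pos: [0.5957, -0.0939, 0.1665]
tool_rot: [2.212, 2.215, 0.008]
wrist_force: [1.9, -0.1, 0.7]
grip_width: 0.0684
```

Request:
{"fn": "play_rows", "kwargs": {"deltas": [[[2, -23, 0, 0, 0, 0, 80], [3, -35, 0, 0, 0, 0, 80], [3, -35, 0, 0, 0, 0, 80], [3, -35, 0, 0, 0, 0, 80], [2, -22.5, 0, 0, 0, 0, 80]]]}}

```text
time: 28.52
eef_pos: [0.4382, -0.0789, 0.1581]
tool_rot: [-2.219, -2.221, 0.002]
wrist_force: [0.4, 0.4, -0.1]
grip_width: 0.0682
```

Request:
{"fn": "play_rows", "kwargs": {"deltas": [[[1, -14, 0, 0, 0, 0, 80], [0, 0, 0, 0, 0, 0, 80], [0, 0, 0, 0, 0, 0, 80], [0, 0, 0, 0, 0, 0, 80], [0, 0, 0, 0, 0, 0, 80]]]}}

```text
time: 28.93
eef_pos: [0.4281, -0.0789, 0.1593]
tool_rot: [2.22, 2.222, 0.0]
wrist_force: [-0.8, 0.9, 0.9]
grip_width: 0.0686
```

```bash
python3 -c "
from h import *
look()"
```

```text
t 28.93 tcp [428.1 -78.9 159.3] Rz [[-0.001, 1.0, 0.001], [1.0, 0.001, -0.0], [-0.0, 0.001, -1.0]] F [-0.8  0.9  0.9] T [-0.03  0.02 -0.02] w 68.6 j [-0.46 -0.15  2.05  0.    1.24 -0.46]
wrist tab WHITE [578.3  60.5] ext [35 17] tool d [139.3 150.4]
wrist tab WHITE [571.8 -32.9] ext [21 48] tool d [ 45.9 143.7]
wrist tab RED [426.  -79.6] ext [49 49] tool d [-0.7 -2.1]
wrist tab WHITE [574. -85.] ext [35 47] tool d [ -6.2 145.9]
wrist tab WHITE [ 421.6 -164.7] ext [49 49] tool d [-85.7  -6.6]
wrist tab RED [ 405.1 -215.2] ext [28  8] tool d [-136.2  -23.1]
wrist cad RED [590.1  58.1] ext [33  8] tool d [136.9 162.2]
wrist cad RED [560.3  19.9] ext [16 24] tool d [ 98.7 132.3]
wrist cad WHITE [590.  -35.3] ext [51 49] tool d [ 43.4 162. ]
wrist cad WHITE [590.1 -93. ] ext [50 49] tool d [-14.3 162. ]
top tab RED [ 404.  -249.4] ext [44 28] tool d [-170.4  -24.3]
top tab RED [ 398.1 -320.6] ext [49 48] tool d [-241.6  -30.3]
top tab WHITE [396.7 316. ] ext [48 48] tool d [395.  -30.9]
top cad WHITE [592.7 -34.3] ext [47 47] tool d [ 44.5 164.6]
top cad WHITE [592.2 -92.4] ext [46 47] tool d [-13.6 164.1]
top cad RED [592.9  81.3] ext [47 46] tool d [160. 165.]
```

Request:
{"fn": "play_rows", "kwargs": {"deltas": [[[0, -0.5, 40, 0, 0, 0, 80], [0, 0, 40, 0, 0, 0, 80], [0, 0, 35, 0, 0, 0, 80], [0, 0, 18, 0, 0, 0, 80], [0, 0, 8, 0, 0, 0, 80]]]}}

```text
time: 29.45
eef_pos: [0.4244, -0.0774, 0.0148]
tool_rot: [-2.216, -2.218, 0.003]
wrist_force: [-0.4, 0.3, 1.1]
grip_width: 0.0683
```

Request:
{"fn": "play_rows", "kwargs": {"deltas": [[[0, 0, 3, 0, 0, 0, 80], [0, 0, 0, 0, 0, 0, 80], [0, 0, 0, 0, 0, 0, 80], [0, 0, 0, 0, 0, 0, 0], [0, 0, 0, 0, 0, 0, 0]]]}}

```text
time: 29.87
eef_pos: [0.4282, -0.0794, 0.0169]
tool_rot: [2.218, 2.22, 0.002]
wrist_force: [1.2, 1.0, 0.5]
grip_width: 0.0488
```

Request:
{"fn": "play_rows", "kwargs": {"deltas": [[[0, 0, 0, 0, 0, 0, 0], [0, 0, 0, 0, 0, 0, 0], [0, 0, 0, 0, 0, 0, 0], [0, 0, 0, 0, 0, 0, 0]]]}}

```text
time: 30.2
eef_pos: [0.4282, -0.0794, 0.0168]
tool_rot: [2.218, 2.22, 0.002]
wrist_force: [-0.4, 0.2, 6.1]
grip_width: 0.0489
```

Request:
{"fn": "play_rows", "kwargs": {"deltas": [[[0, 0, -10, 0, 0, 0, 0], [0, 0, -35, 0, 0, 0, 0], [0, 0, -40, 0, 0, 0, 0], [0, 0, -30, 0, 0, 0, 0], [0, 0, -10, 0, 0, 0, 0]]]}}

```text
time: 30.62
eef_pos: [0.4296, -0.08, 0.1461]
tool_rot: [2.213, 2.216, 0.005]
wrist_force: [-0.4, -0.2, -0.8]
grip_width: 0.0491
```

Request:
{"fn": "play_rows", "kwargs": {"deltas": [[[18, 14, 0, 0, 0, 0, 0], [30, 23, 0, 0, 0, 0, 0], [30, 23, 0, 0, 0, 0, 0], [30, 23, 0, 0, 0, 0, 0], [30, 23, 0, 0, 0, 0, 0]]]}}

```text
time: 31.03
eef_pos: [0.5327, 0.0611, 0.1397]
tool_rot: [-2.22, -2.222, 0.001]
wrist_force: [0.8, -0.5, -1.5]
grip_width: 0.049
```

Request:
{"fn": "play_rows", "kwargs": {"deltas": [[[30, 23, 0, 0, 0, 0, 0], [30, 23, 0, 0, 0, 0, 0], [14, 9, 0, 0, 0, 0, 0], [5.8, 3.7, 0, 0, 0, 0, 0], [0, 0, 0, 0, 0, 0, 0]]]}}

```text
time: 31.45
eef_pos: [0.5909, 0.1403, 0.1395]
tool_rot: [-2.218, -2.224, 0.001]
wrist_force: [-0.2, -0.1, -1.7]
grip_width: 0.0488
```

Request:
{"fn": "play_rows", "kwargs": {"deltas": [[[0, 0, 0, 0, 0, 0, 0], [0, 0, 10, 0, 0, 0, 0], [0, 0, 15, 0, 0, 0, 0], [0, 0, 10, 0, 0, 0, 0], [0, 0, 5, 0, 0, 0, 0]]]}}

```text
time: 31.87
eef_pos: [0.5892, 0.1382, 0.0976]
tool_rot: [-2.22, -2.219, 0.005]
wrist_force: [0.0, -0.1, -1.8]
grip_width: 0.0487
```

Request:
{"fn": "play_rows", "kwargs": {"deltas": [[[0, 0, 0, 0, 0, 0, 0], [0, 0, 0, 0, 0, 0, 0], [0, 0, 0, 0, 0, 0, 0], [0, 0, 0, 0, 0, 0, 0], [0, 0, 0, 0, 0, 0, 0]]]}}

```text
time: 32.28
eef_pos: [0.5917, 0.1393, 0.1009]
tool_rot: [2.22, 2.222, 0.002]
wrist_force: [0.9, 0.2, -1.1]
grip_width: 0.0489
```

Request:
{"fn": "play_rows", "kwargs": {"deltas": [[[-0.3, 0.4, 15, 0, 0, 0, 0], [0, 0, 17, 0, 0, 0, 0], [0, 0, 10, 0, 0, 0, 0], [0, 0, 5, 0, 0, 0, 0], [0, 0, 2, 0, 0, 0, 0]]]}}

```text
time: 32.7
eef_pos: [0.5909, 0.139, 0.0501]
tool_rot: [-2.219, -2.222, 0.002]
wrist_force: [-0.4, 0.3, -1.9]
grip_width: 0.0492
```

Request:
{"fn": "play_rows", "kwargs": {"deltas": [[[0, 0, 1, 0, 0, 0, 0], [0, 0, 1, 0, 0, 0, 0], [0, 0, 0.7, 0, 0, 0, 0], [0, 0, 0, 0, 0, 0, 0], [0, 0, 0, 0, 0, 0, 0]]]}}

```text
time: 33.12
eef_pos: [0.5919, 0.139, 0.049]
tool_rot: [2.22, 2.222, 0.001]
wrist_force: [-0.2, 1.0, -0.8]
grip_width: 0.0491
```

Request:
{"fn": "play_rows", "kwargs": {"deltas": [[[0, 0, 0, 0, 0, 0, 80], [0, 0, 0, 0, 0, 0, 80], [0, 0, 0, 0, 0, 0, 80], [0, 0, 0, 0, 0, 0, 80]]]}}

```text
time: 33.45
eef_pos: [0.5918, 0.139, 0.0487]
tool_rot: [2.22, 2.222, 0.001]
wrist_force: [-0.0, 0.3, 0.6]
grip_width: 0.0685
```

Request:
{"fn": "play_rows", "kwargs": {"deltas": [[[0, 0, -15, 0, 0, 0, 80], [0, 0, -35, 0, 0, 0, 80], [0, 0, -35, 0, 0, 0, 80], [0, 0, -25, 0, 0, 0, 80], [0, 0, 0, 0, 0, 0, 80]]]}}

```text
time: 33.87
eef_pos: [0.5957, 0.1392, 0.1659]
tool_rot: [2.214, 2.217, 0.014]
wrist_force: [0.6, -0.7, 0.1]
grip_width: 0.0684
```

Request:
{"fn": "play_rows", "kwargs": {"deltas": [[[-18, -10, 0, 0, 0, 0, 80], [-36, -20, 0, 0, 0, 0, 80], [-36, -20, 0, 0, 0, 0, 80], [-36, -20, 0, 0, 0, 0, 80], [-36, -20, 0, 0, 0, 0, 80]]]}}

```text
time: 34.28
eef_pos: [0.5004, -0.0242, 0.158]
tool_rot: [-2.219, -2.224, 0.0]
wrist_force: [0.5, -1.3, -0.2]
grip_width: 0.0682
```

Request:
{"fn": "play_rows", "kwargs": {"deltas": [[[-36, -20, 0, 0, 0, 0, 80], [-36, -20, 0, 0, 0, 0, 80], [-36, -20, 0, 0, 0, 0, 80], [-23, -14, 0, 0, 0, 0, 80], [-10, -6, 0, 0, 0, 0, 80]]]}}

```text
time: 34.7
eef_pos: [0.4201, -0.1669, 0.1583]
tool_rot: [2.224, 2.218, -0.002]
wrist_force: [-0.3, -0.4, 1.1]
grip_width: 0.0684
```

Request:
{"fn": "play_rows", "kwargs": {"deltas": [[[0, 0, 0, 0, 0, 0, 80], [0, 0, 0, 0, 0, 0, 80], [0, 0, 0, 0, 0, 0, 80], [0, 0, 0, 0, 0, 0, 80]]]}}

```text
time: 35.03
eef_pos: [0.4223, -0.1633, 0.1583]
tool_rot: [-2.218, -2.224, -0.0]
wrist_force: [0.6, -0.6, 0.6]
grip_width: 0.0683
```

```bash
python3 -c "
from h import *
look()"
```

```text
t 35.03 tcp [ 422.3 -163.3  158.3] Rz [[-0.003, 1.0, -0.0], [1.0, 0.003, 0.0], [0.0, -0.0, -1.0]] F [ 0.6 -0.6  0.6] T [ 0.01 -0.02 -0.05] w 68.3 j [-0.64 -0.1   2.01  0.    1.23 -0.64]
wrist tab WHITE [572.4 -42.2] ext [32 48] tool d [120.7 150.4]
wrist tab WHITE [571.6 -93.7] ext [23 50] tool d [ 69.2 149.5]
wrist tab WHITE [ 421.1 -165.2] ext [50 49] tool d [-2.  -1.2]
wrist tab RED [ 402.3 -235.7] ext [49 50] tool d [-72.3 -20.1]
wrist cad WHITE [590. -40.] ext [50 38] tool d [122.8 168. ]
wrist cad WHITE [589.9 -94. ] ext [50 49] tool d [ 68.8 167.9]
top tab WHITE [ 425.8 -151.5] ext [44 27] tool d [11.8  3.6]
top tab WHITE [396.7 316.4] ext [49 47] tool d [479.8 -24.3]
top cad WHITE [592.7 -34. ] ext [47 47] tool d [128.9 170.8]
top cad WHITE [592.2 -92.3] ext [47 47] tool d [ 70.5 170.1]
top cad RED [592.1 139.2] ext [47 48] tool d [302.  170.6]
top cad RED [592.8  81.1] ext [47 46] tool d [243.9 171.1]
```

Request:
{"fn": "play_rows", "kwargs": {"deltas": [[[-1.2, 0, 40, 0, 0, 0, 80], [0, 0, 40, 0, 0, 0, 80], [0, 0, 35, 0, 0, 0, 80], [0, 0, 18, 0, 0, 0, 80], [0, 0, 7, 0, 0, 0, 80]]]}}

```text
time: 35.55
eef_pos: [0.4196, -0.163, 0.015]
tool_rot: [-2.214, -2.219, 0.001]
wrist_force: [-0.4, 0.3, -0.6]
grip_width: 0.0685
```

Request:
{"fn": "play_rows", "kwargs": {"deltas": [[[0, 0, 3, 0, 0, 0, 80], [0, 0, 0, 0, 0, 0, 80], [0, 0, 0, 0, 0, 0, 80], [0, 0, 0, 0, 0, 0, 0], [0, 0, 0, 0, 0, 0, 0]]]}}

```text
time: 35.97
eef_pos: [0.4232, -0.1664, 0.0172]
tool_rot: [2.218, 2.22, 0.001]
wrist_force: [1.3, 0.7, 0.8]
grip_width: 0.0488
```

Request:
{"fn": "play_rows", "kwargs": {"deltas": [[[0, 0, 0, 0, 0, 0, 0], [0, 0, 0, 0, 0, 0, 0], [0, 0, 0, 0, 0, 0, 0], [0, 0, 0, 0, 0, 0, 0]]]}}

```text
time: 36.3
eef_pos: [0.4232, -0.1664, 0.0172]
tool_rot: [2.218, 2.22, 0.001]
wrist_force: [-0.2, 0.9, 5.3]
grip_width: 0.049
```

Request:
{"fn": "play_rows", "kwargs": {"deltas": [[[0, 0, -10, 0, 0, 0, 0], [0, 0, -35, 0, 0, 0, 0], [0, 0, -40, 0, 0, 0, 0], [0, 0, -30, 0, 0, 0, 0], [0, 0, -10, 0, 0, 0, 0]]]}}

```text
time: 36.72
eef_pos: [0.4244, -0.1672, 0.1463]
tool_rot: [2.213, 2.216, 0.002]
wrist_force: [0.1, -1.0, -2.1]
grip_width: 0.049
```

Request:
{"fn": "play_rows", "kwargs": {"deltas": [[[2, 22, 0, 0, 0, 0, 0], [3, 40, 0, 0, 0, 0, 0], [3, 40, 0, 0, 0, 0, 0], [3, 40, 0, 0, 0, 0, 0], [2.5, 20, 0, 0, 0, 0, 0]]]}}

```text
time: 37.13
eef_pos: [0.5867, -0.151, 0.1395]
tool_rot: [2.219, 2.223, 0.002]
wrist_force: [-0.3, -0.2, -2.3]
grip_width: 0.0489
```

Request:
{"fn": "play_rows", "kwargs": {"deltas": [[[0, 8, 0, 0, 0, 0, 0], [0, 0, 10, 0, 0, 0, 0], [0, 0, 15, 0, 0, 0, 0], [0, 0, 10, 0, 0, 0, 0], [0, 0, 5, 0, 0, 0, 0]]]}}

```text
time: 37.55
eef_pos: [0.5888, -0.1511, 0.0973]
tool_rot: [-2.217, -2.218, 0.003]
wrist_force: [0.1, -0.4, -3.2]
grip_width: 0.0487
```

Request:
{"fn": "play_rows", "kwargs": {"deltas": [[[0, 0, 0, 0, 0, 0, 0], [0, 0, 0, 0, 0, 0, 0], [0, 0, 0, 0, 0, 0, 0], [0, 0, 0, 0, 0, 0, 0], [0, 0, 0, 0, 0, 0, 0]]]}}

```text
time: 37.97
eef_pos: [0.5923, -0.152, 0.1013]
tool_rot: [2.219, 2.221, 0.001]
wrist_force: [0.7, 0.4, -3.1]
grip_width: 0.0487
```

Request:
{"fn": "play_rows", "kwargs": {"deltas": [[[-1, 0, 15, 0, 0, 0, 0], [0, 0, 17, 0, 0, 0, 0], [0, 0, 10, 0, 0, 0, 0], [0, 0, 5, 0, 0, 0, 0], [0, 0, 2, 0, 0, 0, 0]]]}}

```text
time: 38.38
eef_pos: [0.5912, -0.1524, 0.0504]
tool_rot: [-2.219, -2.221, 0.001]
wrist_force: [0.1, -0.4, -1.9]
grip_width: 0.0491
```

Request:
{"fn": "play_rows", "kwargs": {"deltas": [[[0, 0, 1, 0, 0, 0, 0], [0, 0, 1, 0, 0, 0, 0], [0, 0, 0.6, 0, 0, 0, 0], [0, 0, 0, 0, 0, 0, 0], [0, 0, 0, 0, 0, 0, 0]]]}}

```text
time: 38.8
eef_pos: [0.5922, -0.1529, 0.0493]
tool_rot: [2.22, 2.222, 0.0]
wrist_force: [0.6, -0.9, -2.8]
grip_width: 0.049
```

Request:
{"fn": "play_rows", "kwargs": {"deltas": [[[0, 0, 0, 0, 0, 0, 80], [0, 0, 0, 0, 0, 0, 80], [0, 0, 0, 0, 0, 0, 80], [0, 0, 0, 0, 0, 0, 80]]]}}

```text
time: 39.13
eef_pos: [0.5922, -0.1529, 0.0493]
tool_rot: [2.22, 2.222, 0.0]
wrist_force: [-1.0, -0.4, -0.1]
grip_width: 0.0682
```

Request:
{"fn": "play_rows", "kwargs": {"deltas": [[[0, 0, -15, 0, 0, 0, 80], [0, 0, -35, 0, 0, 0, 80], [0, 0, -35, 0, 0, 0, 80], [0, 0, -25, 0, 0, 0, 80], [0, 0, 0, 0, 0, 0, 80]]]}}

```text
time: 39.55
eef_pos: [0.5957, -0.1545, 0.1665]
tool_rot: [2.212, 2.214, 0.007]
wrist_force: [0.6, -0.5, 1.4]
grip_width: 0.0682
```

Request:
{"fn": "play_rows", "kwargs": {"deltas": [[[-9.5, -22, 0, 0, 0, 0, 80], [-16, -36, 0, 0, 0, 0, 80], [-16, -36, 0, 0, 0, 0, 80], [-16, -36, 0, 0, 0, 0, 80], [-15, -36, 0, 0, 0, 0, 80]]]}}

```text
time: 39.97
eef_pos: [0.4243, -0.2257, 0.1585]
tool_rot: [2.219, 2.223, -0.0]
wrist_force: [-0.0, -0.6, 0.4]
grip_width: 0.0683
```

Request:
{"fn": "play_rows", "kwargs": {"deltas": [[[-7, -16, 0, 0, 0, 0, 80], [-3, -7.5, 0, 0, 0, 0, 80], [0, 0, 0, 0, 0, 0, 80], [0, 0, 0, 0, 0, 0, 80], [0, 0, 0, 0, 0, 0, 80]]]}}

```text
time: 40.38
eef_pos: [0.4035, -0.2352, 0.159]
tool_rot: [2.219, 2.223, 0.001]
wrist_force: [0.3, -0.4, -0.5]
grip_width: 0.0683
```

Request:
{"fn": "play_rows", "kwargs": {"deltas": [[[0, 0, 0, 0, 0, 0, 80], [0, 0, 0, 0, 0, 0, 80]]]}}

```text
time: 40.55
eef_pos: [0.4032, -0.235, 0.1588]
tool_rot: [-2.219, -2.224, -0.0]
wrist_force: [0.2, -0.1, -0.7]
grip_width: 0.0685
```

```bash
python3 -c "
from h import *
look()"
```

```text
t 40.55 tcp [ 403.2 -235.   158.8] Rz [[-0.002, 1.0, 0.0], [1.0, 0.002, 0.0], [0.0, 0.0, -1.0]] F [ 0.2 -0.1 -0.7] T [-0.03 -0.02 -0.  ] w 68.5 j [-0.79 -0.06  1.97  0.    1.23 -0.79]
wrist tab WHITE [ 573.1 -105.2] ext [34 36] tool d [129.4 170.2]
wrist tab WHITE [ 571.8 -154. ] ext [22 50] tool d [ 80.6 168.8]
wrist tab RED [ 401.7 -236.1] ext [49 49] tool d [-1.1 -1.5]
wrist tab RED [ 398.1 -321.2] ext [47 49] tool d [-86.2  -5.3]
wrist cad WHITE [ 589.8 -105. ] ext [51 27] tool d [129.5 186.9]
wrist cad WHITE [ 589.9 -152.6] ext [51 49] tool d [ 81.9 186.9]
top tab RED [ 402.3 -234.3] ext [47 46] tool d [ 0.7 -0.9]
top tab WHITE [396.7 316. ] ext [48 49] tool d [551.   -5.2]
top cad WHITE [592.5 -34.3] ext [47 47] tool d [200.3 189.8]
top cad WHITE [592.1 -92.7] ext [47 47] tool d [141.8 189.3]
top cad WHITE [ 592.3 -150.6] ext [47 47] tool d [ 84.  189.3]
top cad RED [592.5 139.4] ext [47 48] tool d [374.  190.2]
top cad RED [592.3  81.5] ext [49 46] tool d [316.1 189.9]
```

Request:
{"fn": "play_rows", "kwargs": {"deltas": [[[0.5, -0.5, 40, 0, 0, 0, 80], [0, 0, 40, 0, 0, 0, 80], [0, 0, 35, 0, 0, 0, 80], [0, 0, 18, 0, 0, 0, 80], [0, 0, 8, 0, 0, 0, 80]]]}}

```text
time: 41.07
eef_pos: [0.4, -0.2327, 0.0144]
tool_rot: [-2.215, -2.218, -0.0]
wrist_force: [0.1, 0.2, 0.3]
grip_width: 0.0686
```

Request:
{"fn": "play_rows", "kwargs": {"deltas": [[[0, 0, 3, 0, 0, 0, 80], [0, 0, 0, 0, 0, 0, 80], [0, 0, 0, 0, 0, 0, 80], [0, 0, 0, 0, 0, 0, 0], [0, 0, 0, 0, 0, 0, 0]]]}}

```text
time: 41.48
eef_pos: [0.4032, -0.2361, 0.0167]
tool_rot: [2.218, 2.22, -0.0]
wrist_force: [1.1, -0.3, 0.8]
grip_width: 0.0487
```

Request:
{"fn": "play_rows", "kwargs": {"deltas": [[[0, 0, 0, 0, 0, 0, 0], [0, 0, 0, 0, 0, 0, 0], [0, 0, 0, 0, 0, 0, 0], [0, 0, 0, 0, 0, 0, 0]]]}}

```text
time: 41.82
eef_pos: [0.4032, -0.2362, 0.0166]
tool_rot: [2.218, 2.22, -0.0]
wrist_force: [0.4, 2.1, 5.7]
grip_width: 0.0493
```

Request:
{"fn": "play_rows", "kwargs": {"deltas": [[[0, 0, -10, 0, 0, 0, 0], [0, 0, -35, 0, 0, 0, 0], [0, 0, -40, 0, 0, 0, 0], [0, 0, -30, 0, 0, 0, 0], [0, 0, -10, 0, 0, 0, 0]]]}}

```text
time: 42.23
eef_pos: [0.4042, -0.237, 0.1458]
tool_rot: [2.213, 2.216, -0.0]
wrist_force: [1.4, -1.7, -1.1]
grip_width: 0.0486
```

Request:
{"fn": "play_rows", "kwargs": {"deltas": [[[20, 9, 0, 0, 0, 0, 0], [36, 16, 0, 0, 0, 0, 0], [36, 16, 0, 0, 0, 0, 0], [36, 16, 0, 0, 0, 0, 0], [36, 16, 0, 0, 0, 0, 0]]]}}

```text
time: 42.65
eef_pos: [0.4745, -0.0689, 0.1394]
tool_rot: [-2.22, -2.221, 0.001]
wrist_force: [0.9, -0.2, -2.2]
grip_width: 0.0491
```

Request:
{"fn": "play_rows", "kwargs": {"deltas": [[[36, 16, 0, 0, 0, 0, 0], [36, 16, 0, 0, 0, 0, 0], [36, 16, 0, 0, 0, 0, 0], [36, 16, 0, 0, 0, 0, 0], [36, 16, 0, 0, 0, 0, 0]]]}}

```text
time: 43.07
eef_pos: [0.5542, 0.1113, 0.1391]
tool_rot: [-2.219, -2.222, 0.002]
wrist_force: [0.8, -1.3, -1.7]
grip_width: 0.0486
```

Request:
{"fn": "play_rows", "kwargs": {"deltas": [[[36, 16, 0, 0, 0, 0, 0], [30, 12, 0, 0, 0, 0, 0], [15, 5, 0, 0, 0, 0, 0], [8, 3, 0, 0, 0, 0, 0], [0, 0, 0, 0, 0, 0, 0]]]}}

```text
time: 43.48
eef_pos: [0.59, 0.1995, 0.139]
tool_rot: [-2.218, -2.224, 0.001]
wrist_force: [0.0, -0.4, -2.2]
grip_width: 0.0488
```

Request:
{"fn": "play_rows", "kwargs": {"deltas": [[[0, 0, 0, 0, 0, 0, 0], [0, 0, 10, 0, 0, 0, 0], [0, 0, 15, 0, 0, 0, 0], [0, 0, 10, 0, 0, 0, 0], [0, 0, 5, 0, 0, 0, 0]]]}}

```text
time: 43.9
eef_pos: [0.5888, 0.1969, 0.0972]
tool_rot: [-2.22, -2.219, 0.005]
wrist_force: [-1.5, -0.4, -3.0]
grip_width: 0.049
```

Request:
{"fn": "play_rows", "kwargs": {"deltas": [[[0, 0, 0, 0, 0, 0, 0], [0, 0, 0, 0, 0, 0, 0], [0, 0, 0, 0, 0, 0, 0], [0, 0, 0, 0, 0, 0, 0], [0, 0, 0, 0, 0, 0, 0]]]}}

```text
time: 44.32
eef_pos: [0.591, 0.1983, 0.1007]
tool_rot: [2.22, 2.222, 0.002]
wrist_force: [-1.1, -0.5, -1.8]
grip_width: 0.0487
```

Request:
{"fn": "play_rows", "kwargs": {"deltas": [[[-2, 1, 15, 0, 0, 0, 0], [0, 0, 17, 0, 0, 0, 0], [0, 0, 10, 0, 0, 0, 0], [0, 0, 5, 0, 0, 0, 0], [0, 0, 2, 0, 0, 0, 0]]]}}

```text
time: 44.73
eef_pos: [0.5908, 0.1962, 0.0498]
tool_rot: [-2.219, -2.222, 0.002]
wrist_force: [-0.3, 0.4, -3.0]
grip_width: 0.0487
```

Request:
{"fn": "play_rows", "kwargs": {"deltas": [[[0, 0, 1, 0, 0, 0, 0], [0, 0, 1, 0, 0, 0, 0], [0, 0, 0.7, 0, 0, 0, 0], [0, 0, 0, 0, 0, 0, 0], [0, 0, 0, 0, 0, 0, 0]]]}}

```text
time: 45.15
eef_pos: [0.592, 0.1964, 0.0487]
tool_rot: [2.22, 2.222, 0.002]
wrist_force: [-0.1, -0.6, -1.5]
grip_width: 0.0487
```

Request:
{"fn": "play_rows", "kwargs": {"deltas": [[[0, 0, 0, 0, 0, 0, 80], [0, 0, 0, 0, 0, 0, 80], [0, 0, 0, 0, 0, 0, 80], [0, 0, 0, 0, 0, 0, 80]]]}}

```text
time: 45.48
eef_pos: [0.5918, 0.1963, 0.0485]
tool_rot: [2.22, 2.222, 0.001]
wrist_force: [0.5, 0.8, -0.7]
grip_width: 0.0683
```

Request:
{"fn": "play_rows", "kwargs": {"deltas": [[[0, 0, -15, 0, 0, 0, 80], [0, 0, -35, 0, 0, 0, 80], [0, 0, -35, 0, 0, 0, 80], [0, 0, -25, 0, 0, 0, 80], [0, 0, 0, 0, 0, 0, 80]]]}}

```text
time: 45.9
eef_pos: [0.5957, 0.1969, 0.1658]
tool_rot: [2.215, 2.217, 0.016]
wrist_force: [0.6, 0.6, 1.3]
grip_width: 0.0683
```

Request:
{"fn": "play_rows", "kwargs": {"deltas": [[[12, -20, 0, 0, 0, 0, 80], [21, -34, 0, 0, 0, 0, 80], [21, -34, 0, 0, 0, 0, 80], [21, -34, 0, 0, 0, 0, 80], [21, -34, 0, 0, 0, 0, 80]]]}}

```text
time: 46.32
eef_pos: [0.4336, 0.2926, 0.1577]
tool_rot: [-2.221, -2.222, 0.0]
wrist_force: [0.4, 0.6, 0.2]
grip_width: 0.0683
```

Request:
{"fn": "play_rows", "kwargs": {"deltas": [[[16, -27, 0, 0, 0, 0, 80], [7, -12, 0, 0, 0, 0, 80], [0, 0, 0, 0, 0, 0, 80], [0, 0, 0, 0, 0, 0, 80], [0, 0, 0, 0, 0, 0, 80]]]}}

```text
time: 46.73
eef_pos: [0.3977, 0.3146, 0.1583]
tool_rot: [2.221, 2.221, 0.001]
wrist_force: [0.5, -0.1, 0.6]
grip_width: 0.0686
```

Request:
{"fn": "play_rows", "kwargs": {"deltas": [[[0, 0, 0, 0, 0, 0, 80], [0, 0, 0, 0, 0, 0, 80]]]}}

```text
time: 46.9
eef_pos: [0.3975, 0.3144, 0.1581]
tool_rot: [2.222, 2.22, 0.0]
wrist_force: [-0.2, 0.3, -0.1]
grip_width: 0.0679
```

```bash
python3 -c "
from h import *
look()"
```

```text
t 46.90 tcp [397.5 314.4 158.1] Rz [[0.001, 1.0, 0.0], [1.0, -0.001, -0.0], [-0.0, 0.0, -1.0]] F [-0.2  0.3 -0.1] T [0.02 0.01 0.  ] w 67.9 j [ 0.43  0.05  1.86 -0.    1.23  0.43]
wrist tab WHITE [395.2 315. ] ext [49 49] tool d [ 0.6 -2.4]
wrist tab WHITE [574.8  96.4] ext [20 22] tool d [-217.9  177.4]
wrist cad RED [602.2 212.7] ext [28 22] tool d [-101.5  204.7]
top tab RED [ 398.2 -320.8] ext [49 48] tool d [-635.2    1.1]
top tab WHITE [396.7 315.8] ext [49 47] tool d [ 1.4 -0.9]
top cad WHITE [ 606.5 -173.9] ext [47 47] tool d [-488.2  209.4]
top cad WHITE [592.2 -34.2] ext [47 47] tool d [-348.4  194.9]
top cad WHITE [592.1 -92.6] ext [47 49] tool d [-406.9  194.9]
top cad RED [592.7 196.5] ext [47 48] tool d [-117.8  195.2]
top cad RED [592.3 139.1] ext [47 48] tool d [-175.2  194.9]
top cad RED [592.6  80.9] ext [47 47] tool d [-233.4  195.2]
```

Request:
{"fn": "play_rows", "kwargs": {"deltas": [[[-20, 8.5, 0, 0, 0, 0, 80], [-36, 15.4, 0, 0, 0, 0, 80], [-36, 15.4, 0, 0, 0, 0, 80], [-36, 15.4, 0, 0, 0, 0, 80], [-36, 15.4, 0, 0, 0, 0, 80]]]}}

```text
time: 47.42
eef_pos: [0.4673, 0.1492, 0.1583]
tool_rot: [2.22, 2.222, 0.001]
wrist_force: [0.6, -0.0, -0.6]
grip_width: 0.0681
```

Request:
{"fn": "play_rows", "kwargs": {"deltas": [[[-36, 15.4, 0, 0, 0, 0, 80], [-36, 15.4, 0, 0, 0, 0, 80], [-36, 15.4, 0, 0, 0, 0, 80], [-36, 15.4, 0, 0, 0, 0, 80], [-36, 15.4, 0, 0, 0, 0, 80]]]}}

```text
time: 47.83
eef_pos: [0.5444, -0.0312, 0.1581]
tool_rot: [2.221, 2.221, 0.0]
wrist_force: [0.8, 0.6, 0.3]
grip_width: 0.0684
```

Request:
{"fn": "play_rows", "kwargs": {"deltas": [[[-36, 15.4, 0, 0, 0, 0, 80], [-36, 15.4, 0, 0, 0, 0, 80], [-36, 15.4, 0, 0, 0, 0, 80], [-25, 11, 0, 0, 0, 0, 80], [-11, 4.7, 0, 0, 0, 0, 80]]]}}

```text
time: 48.25
eef_pos: [0.6067, -0.1771, 0.158]
tool_rot: [2.223, 2.217, -0.001]
wrist_force: [0.4, 0.2, -1.4]
grip_width: 0.0684
```

Request:
{"fn": "play_rows", "kwargs": {"deltas": [[[0, 0, 0, 0, 0, 0, 80], [0, 0, 0, 0, 0, 0, 80], [0, 0, 0, 0, 0, 0, 80], [0, 0, 0, 0, 0, 0, 80], [0, 0, 0, 0, 0, 0, 80]]]}}

```text
time: 48.67
eef_pos: [0.6056, -0.1712, 0.1582]
tool_rot: [-2.218, -2.224, -0.0]
wrist_force: [1.0, 0.6, -0.2]
grip_width: 0.0687
```

```bash
python3 -c "
from h import *
look()"
```

```text
t 48.67 tcp [ 605.6 -171.2  158.2] Rz [[-0.003, 1.0, -0.0], [1.0, 0.003, 0.0], [0.0, -0.0, -1.0]] F [ 1.   0.6 -0.2] T [-0.01  0.03 -0.01] w 68.7 j [-0.47  0.36  1.51  0.    1.28 -0.47]
wrist tab WHITE [594.3 -57. ] ext [46 16] tool d [114.2 -11. ]
wrist tab WHITE [ 604.9 -155.2] ext [45 16] tool d [16.  -0.6]
wrist cad WHITE [591.8 -45.8] ext [49 27] tool d [125.5 -13.5]
wrist cad WHITE [591.8 -94.2] ext [48 49] tool d [ 77.  -13.6]
wrist cad WHITE [ 605.8 -174.9] ext [49 49] tool d [-3.7  0.2]
top tab RED [ 398.2 -320.7] ext [49 48] tool d [-149.  -207.8]
top tab WHITE [396.9 316.2] ext [49 47] tool d [ 487.9 -207.4]
top cad WHITE [592.5 -33.9] ext [47 47] tool d [137.4 -12.8]
top cad WHITE [592.  -92.7] ext [47 47] tool d [ 78.6 -13.3]
top cad RED [592.5 196.4] ext [47 49] tool d [367.7 -12. ]
top cad RED [592.1 139.2] ext [47 49] tool d [310.4 -12.6]
top cad RED [592.6  81.1] ext [49 46] tool d [252.3 -12.3]
```

Request:
{"fn": "play_rows", "kwargs": {"deltas": [[[-2.8, 0.7, 40, 0, 0, 0, 80], [0, 0, 35, 0, 0, 0, 80], [0, 0, 20, 0, 0, 0, 80], [0, 0, 10, 0, 0, 0, 80], [0, 0, 4, 0, 0, 0, 80]]]}}

```text
time: 49.18
eef_pos: [0.6053, -0.1745, 0.0471]
tool_rot: [-2.217, -2.221, 0.002]
wrist_force: [-0.1, -0.5, 1.0]
grip_width: 0.0682
```

Request:
{"fn": "play_rows", "kwargs": {"deltas": [[[0, 0, 1, 0, 0, 0, 80], [0, 0, 0, 0, 0, 0, 80], [0, 0, 0, 0, 0, 0, 80], [0, 0, 0, 0, 0, 0, 0], [0, 0, 0, 0, 0, 0, 0]]]}}

```text
time: 49.6
eef_pos: [0.6077, -0.1761, 0.05]
tool_rot: [2.218, 2.221, 0.001]
wrist_force: [1.6, -0.1, -1.2]
grip_width: 0.0488
```

Request:
{"fn": "play_rows", "kwargs": {"deltas": [[[0, 0, 0, 0, 0, 0, 0], [0, 0, 0, 0, 0, 0, 0], [0, 0, 0, 0, 0, 0, 0], [0, 0, 0, 0, 0, 0, 0]]]}}

```text
time: 49.93
eef_pos: [0.6077, -0.1761, 0.05]
tool_rot: [2.218, 2.221, 0.001]
wrist_force: [-0.2, 0.2, 5.6]
grip_width: 0.0489
```

Request:
{"fn": "play_rows", "kwargs": {"deltas": [[[0, 0, -10, 0, 0, 0, 0], [0, 0, -10, 0, 0, 0, 0], [0, 0, 0, 0, 0, 0, 0], [11, -7, 0, 0, 0, 0, 0], [11, -7, 0, 0, 0, 0, 0]]]}}

```text
time: 50.35
eef_pos: [0.5926, -0.1538, 0.0685]
tool_rot: [2.221, 2.221, 0.0]
wrist_force: [-0.4, 0.9, -2.8]
grip_width: 0.0488
```

Request:
{"fn": "play_rows", "kwargs": {"deltas": [[[0, 0, 0, 0, 0, 0, 0], [0, 0, 0, 0, 0, 0, 0], [0, 0, 0, 0, 0, 0, 0], [0, 0, 0, 0, 0, 0, 0]]]}}

```text
time: 50.68
eef_pos: [0.593, -0.1542, 0.0683]
tool_rot: [2.22, 2.222, 0.0]
wrist_force: [-0.2, 0.4, -2.9]
grip_width: 0.0491
```

Request:
{"fn": "play_rows", "kwargs": {"deltas": [[[1.3, -0.6, 8, 0, 0, 0, 0], [0, 0, 6, 0, 0, 0, 0], [0, 0, 2.5, 0, 0, 0, 0], [0, 0, 1, 0, 0, 0, 0], [0, 0, 0.8, 0, 0, 0, 0]]]}}

```text
time: 51.1
eef_pos: [0.5917, -0.1522, 0.05]
tool_rot: [-2.22, -2.222, 0.001]
wrist_force: [-4.7, 0.9, 5.6]
grip_width: 0.0489
```

Request:
{"fn": "play_rows", "kwargs": {"deltas": [[[0, 0, 0, 0, 0, 0, 0], [0, 0, 0, 0, 0, 0, 0], [0, 0, 0, 0, 0, 0, 80], [0, 0, 0, 0, 0, 0, 80], [0, 0, 0, 0, 0, 0, 80]]]}}

```text
time: 51.52
eef_pos: [0.5923, -0.1524, 0.05]
tool_rot: [2.22, 2.222, 0.001]
wrist_force: [0.2, 0.3, -0.4]
grip_width: 0.0684
```

Request:
{"fn": "play_rows", "kwargs": {"deltas": [[[0, 0, 0, 0, 0, 0, 80], [0, 0, -15, 0, 0, 0, 80], [0, 0, -35, 0, 0, 0, 80], [0, 0, -35, 0, 0, 0, 80], [0, 0, -25, 0, 0, 0, 80]]]}}

```text
time: 51.93
eef_pos: [0.5929, -0.1526, 0.1629]
tool_rot: [2.218, 2.22, 0.002]
wrist_force: [0.8, -0.5, 1.2]
grip_width: 0.0681
```

Request:
{"fn": "play_rows", "kwargs": {"deltas": [[[18.5, -8, 0, 0, 0, 0, 80], [36, -15, 0, 0, 0, 0, 80], [36, -15, 0, 0, 0, 0, 80], [36, -15, 0, 0, 0, 0, 80], [36, -15, 0, 0, 0, 0, 80]]]}}

```text
time: 52.35
eef_pos: [0.523, 0.0115, 0.1599]
tool_rot: [2.221, 2.221, 0.001]
wrist_force: [1.0, 1.0, 0.5]
grip_width: 0.0685
```

Request:
{"fn": "play_rows", "kwargs": {"deltas": [[[36, -15, 0, 0, 0, 0, 80], [36, -15, 0, 0, 0, 0, 80], [36, -15, 0, 0, 0, 0, 80], [36, -15, 0, 0, 0, 0, 80], [36, -15, 0, 0, 0, 0, 80]]]}}

```text
time: 52.77
eef_pos: [0.4477, 0.1917, 0.1601]
tool_rot: [2.22, 2.222, 0.001]
wrist_force: [0.4, 0.6, -0.2]
grip_width: 0.0683
```

Request:
{"fn": "play_rows", "kwargs": {"deltas": [[[36, -15, 0, 0, 0, 0, 80], [36, -15, 0, 0, 0, 0, 80], [30, -13, 0, 0, 0, 0, 80], [16, -7, 0, 0, 0, 0, 80], [8, -2, 0, 0, 0, 0, 80]]]}}

```text
time: 53.18
eef_pos: [0.3951, 0.3182, 0.1599]
tool_rot: [-2.216, -2.226, -0.001]
wrist_force: [-0.5, -1.1, 0.4]
grip_width: 0.0682
```

Request:
{"fn": "play_rows", "kwargs": {"deltas": [[[0, 0, 0, 0, 0, 0, 80], [0, 0, 0, 0, 0, 0, 80], [0, 0, 0, 0, 0, 0, 80], [0, 0, 0, 0, 0, 0, 80], [0, 0, 0, 0, 0, 0, 80]]]}}

```text
time: 53.6
eef_pos: [0.3971, 0.3151, 0.1598]
tool_rot: [2.222, 2.22, -0.0]
wrist_force: [-0.1, -0.0, -0.7]
grip_width: 0.0684
```

```bash
python3 -c "
from h import *
look()"
```

```text
t 53.60 tcp [397.1 315.1 159.8] Rz [[0.001, 1.0, 0.0], [1.0, -0.001, -0.0], [-0.0, 0.0, -1.0]] F [-0.1 -0.  -0.7] T [-0.03  0.   -0.02] w 68.4 j [ 0.43  0.05  1.86 -0.    1.23  0.43]
wrist tab WHITE [395.2 314.9] ext [50 49] tool d [-0.2 -1.9]
wrist tab WHITE [574.8  96.3] ext [20 22] tool d [-218.6  177.9]
wrist cad RED [602.4 212.6] ext [27 22] tool d [-102.3  205.4]
top tab RED [ 398.6 -320.5] ext [49 48] tool d [-635.7    2. ]
top tab WHITE [397.  316.2] ext [48 47] tool d [ 1.1 -0.1]
top cad WHITE [592.4 -34.1] ext [47 47] tool d [-349.1  195.6]
top cad WHITE [591.7 -92.6] ext [47 47] tool d [-407.6  194.9]
top cad WHITE [ 592.3 -150.1] ext [47 47] tool d [-465.1  195.6]
top cad RED [592.9 196.3] ext [47 49] tool d [-118.7  196. ]
top cad RED [592.3 138.9] ext [47 49] tool d [-176.1  195.4]
top cad RED [592.4  81.2] ext [47 47] tool d [-233.8  195.5]
```

Request:
{"fn": "play_rows", "kwargs": {"deltas": [[[0.3, -0.4, 40, 0, 0, 0, 80], [0, 0, 40, 0, 0, 0, 80], [0, 0, 35, 0, 0, 0, 80], [0, 0, 18, 0, 0, 0, 80], [0, 0, 8, 0, 0, 0, 80]]]}}

```text
time: 54.12
eef_pos: [0.3935, 0.3148, 0.0153]
tool_rot: [-2.219, -2.22, 0.01]
wrist_force: [0.4, -0.5, 0.4]
grip_width: 0.0683
```

Request:
{"fn": "play_rows", "kwargs": {"deltas": [[[0, 0, 3.5, 0, 0, 0, 80], [0, 0, 0, 0, 0, 0, 80], [0, 0, 0, 0, 0, 0, 80], [0, 0, 0, 0, 0, 0, 0], [0, 0, 0, 0, 0, 0, 0]]]}}

```text
time: 54.53
eef_pos: [0.3976, 0.3171, 0.0173]
tool_rot: [2.219, 2.222, 0.005]
wrist_force: [-0.8, 0.1, -1.3]
grip_width: 0.0488
```

Request:
{"fn": "play_rows", "kwargs": {"deltas": [[[0, 0, 0, 0, 0, 0, 0], [0, 0, 0, 0, 0, 0, 0], [0, 0, 0, 0, 0, 0, 0], [0, 0, 0, 0, 0, 0, 0]]]}}

```text
time: 54.87
eef_pos: [0.3976, 0.3172, 0.0172]
tool_rot: [2.219, 2.222, 0.005]
wrist_force: [0.4, -0.0, 6.4]
grip_width: 0.0487
```

Request:
{"fn": "play_rows", "kwargs": {"deltas": [[[0, 0, -10, 0, 0, 0, 0], [0, 0, -35, 0, 0, 0, 0], [0, 0, -40, 0, 0, 0, 0], [0, 0, -30, 0, 0, 0, 0], [0, 0, -10, 0, 0, 0, 0]]]}}

```text
time: 55.28
eef_pos: [0.3989, 0.3178, 0.1465]
tool_rot: [2.218, 2.22, 0.014]
wrist_force: [0.7, 0.0, -1.2]
grip_width: 0.0485
```

Request:
{"fn": "play_rows", "kwargs": {"deltas": [[[-20, 7.5, 0, 0, 0, 0, 0], [-38, 14.1, 0, 0, 0, 0, 0], [-38, 14.1, 0, 0, 0, 0, 0], [-38, 14.1, 0, 0, 0, 0, 0], [-38, 14.1, 0, 0, 0, 0, 0]]]}}

```text
time: 55.7
eef_pos: [0.4596, 0.1428, 0.1399]
tool_rot: [-2.219, -2.223, 0.001]
wrist_force: [1.1, -0.6, -0.7]
grip_width: 0.0482
```

Request:
{"fn": "play_rows", "kwargs": {"deltas": [[[-38, 14.1, 0, 0, 0, 0, 0], [-38, 14.1, 0, 0, 0, 0, 0], [-38, 14.1, 0, 0, 0, 0, 0], [-38, 14.1, 0, 0, 0, 0, 0], [-38, 14.1, 0, 0, 0, 0, 0]]]}}

```text
time: 56.12
eef_pos: [0.5304, -0.0473, 0.1398]
tool_rot: [-2.22, -2.221, 0.001]
wrist_force: [0.0, 0.5, -1.5]
grip_width: 0.049
```

Request:
{"fn": "play_rows", "kwargs": {"deltas": [[[-38, 14.1, 0, 0, 0, 0, 0], [-38, 14.1, 0, 0, 0, 0, 0], [-38, 14.1, 0, 0, 0, 0, 0], [-30, 11.5, 0, 0, 0, 0, 0], [-13, 5, 0, 0, 0, 0, 0]]]}}

```text
time: 56.53
eef_pos: [0.59, -0.2067, 0.1398]
tool_rot: [2.223, 2.218, -0.001]
wrist_force: [-0.1, -0.1, -1.6]
grip_width: 0.0488
```

Request:
{"fn": "play_rows", "kwargs": {"deltas": [[[-6, 2, 0, 0, 0, 0, 0], [0, 0, 10, 0, 0, 0, 0], [0, 0, 15, 0, 0, 0, 0], [0, 0, 10, 0, 0, 0, 0], [0, 0, 5, 0, 0, 0, 0]]]}}

```text
time: 56.95
eef_pos: [0.5899, -0.206, 0.0973]
tool_rot: [-2.215, -2.22, 0.002]
wrist_force: [-0.6, -0.1, -1.8]
grip_width: 0.0489
```

Request:
{"fn": "play_rows", "kwargs": {"deltas": [[[0, 0, 0, 0, 0, 0, 0], [0, 0, 0, 0, 0, 0, 0], [0, 0, 0, 0, 0, 0, 0], [0, 0, 0, 0, 0, 0, 0], [0, 0, 0, 0, 0, 0, 0]]]}}

```text
time: 57.37
eef_pos: [0.5923, -0.2086, 0.1012]
tool_rot: [2.219, 2.222, 0.001]
wrist_force: [1.2, -0.3, -1.5]
grip_width: 0.0487
```

Request:
{"fn": "play_rows", "kwargs": {"deltas": [[[1.1, 0, 15, 0, 0, 0, 0], [0, 0, 17, 0, 0, 0, 0], [0, 0, 10, 0, 0, 0, 0], [0, 0, 5, 0, 0, 0, 0], [0, 0, 2, 0, 0, 0, 0]]]}}

```text
time: 57.78
eef_pos: [0.5912, -0.2071, 0.0503]
tool_rot: [-2.219, -2.221, 0.001]
wrist_force: [0.4, -1.2, -2.1]
grip_width: 0.0487
```

Request:
{"fn": "play_rows", "kwargs": {"deltas": [[[0, 0, 1, 0, 0, 0, 0], [0, 0, 1, 0, 0, 0, 0], [0, 0, 0.7, 0, 0, 0, 0], [0, 0, 0, 0, 0, 0, 0], [0, 0, 0, 0, 0, 0, 0]]]}}

```text
time: 58.2
eef_pos: [0.5923, -0.2077, 0.0493]
tool_rot: [2.219, 2.221, 0.001]
wrist_force: [0.3, -0.3, -0.9]
grip_width: 0.0485
```

Request:
{"fn": "play_rows", "kwargs": {"deltas": [[[0, 0, 0, 0, 0, 0, 80], [0, 0, 0, 0, 0, 0, 80], [0, 0, 0, 0, 0, 0, 80], [0, 0, 0, 0, 0, 0, 80]]]}}

```text
time: 58.53
eef_pos: [0.5919, -0.2074, 0.0488]
tool_rot: [2.22, 2.222, 0.0]
wrist_force: [-0.7, 0.0, 0.1]
grip_width: 0.0684
```

Request:
{"fn": "play_rows", "kwargs": {"deltas": [[[0, 0, -15, 0, 0, 0, 80], [0, 0, -35, 0, 0, 0, 80], [0, 0, -35, 0, 0, 0, 80], [0, 0, -25, 0, 0, 0, 80], [0, 0, 0, 0, 0, 0, 80]]]}}

```text
time: 58.95
eef_pos: [0.5955, -0.2094, 0.1663]
tool_rot: [2.212, 2.214, 0.005]
wrist_force: [0.6, 0.4, 1.1]
grip_width: 0.0684
```

Request:
{"fn": "play_rows", "kwargs": {"deltas": [[[-12, -20, 0, 0, 0, 0, 80], [-20, -34, 0, 0, 0, 0, 80], [-20, -34, 0, 0, 0, 0, 80], [-20, -34, 0, 0, 0, 0, 80], [-20, -34, 0, 0, 0, 0, 80]]]}}

```text
time: 59.37
eef_pos: [0.4342, -0.2998, 0.1582]
tool_rot: [-2.219, -2.223, 0.0]
wrist_force: [-0.1, -0.4, -0.1]
grip_width: 0.0685
```

Request:
{"fn": "play_rows", "kwargs": {"deltas": [[[-14, -26, 0, 0, 0, 0, 80], [-7, -12, 0, 0, 0, 0, 80], [0, 0, 0, 0, 0, 0, 80], [0, 0, 0, 0, 0, 0, 80], [0, 0, 0, 0, 0, 0, 80]]]}}

```text
time: 59.78
eef_pos: [0.3985, -0.3202, 0.1585]
tool_rot: [2.22, 2.223, 0.001]
wrist_force: [0.2, 0.7, 0.4]
grip_width: 0.0681
```

Request:
{"fn": "play_rows", "kwargs": {"deltas": [[[0, 0, 0, 0, 0, 0, 80], [0, 0, 0, 0, 0, 0, 80]]]}}

```text
time: 59.95
eef_pos: [0.3987, -0.3199, 0.1585]
tool_rot: [-2.219, -2.224, -0.0]
wrist_force: [-0.7, -0.2, 0.8]
grip_width: 0.068
```

```bash
python3 -c "
from h import *
look()"
```

```text
t 59.95 tcp [ 398.7 -319.9  158.5] Rz [[-0.003, 1.0, 0.0], [1.0, 0.003, 0.0], [0.0, 0.0, -1.0]] F [-0.7 -0.2  0.8] T [-0.01 -0.02 -0.04] w 68.0 j [-0.91  0.06  1.85  0.    1.23 -0.92]
wrist tab WHITE [ 582.5 -174.6] ext [29 10] tool d [144.8 184.2]
wrist tab WHITE [ 572.3 -214.5] ext [30 49] tool d [105.  173.9]
wrist tab RED [ 397.6 -321.8] ext [49 49] tool d [-1.9 -1.1]
wrist cad WHITE [ 590.  -210.6] ext [51 49] tool d [108.8 191.6]
top tab RED [ 398.4 -320.9] ext [49 48] tool d [-1.  -0.3]
top cad WHITE [ 592.5 -208.3] ext [49 47] tool d [111.1 194.1]
top cad WHITE [592.9 -34.1] ext [47 47] tool d [285.3 194.9]
top cad WHITE [591.6 -92.1] ext [47 47] tool d [227.3 193.5]
top cad WHITE [ 592.3 -150.4] ext [47 47] tool d [169. 194.]
top cad RED [592.6 196.4] ext [47 49] tool d [515.8 195.2]
top cad RED [592.3 139.3] ext [46 49] tool d [458.7 194.8]
top cad RED [592.5  81.1] ext [47 46] tool d [400.6 194.8]
```

Request:
{"fn": "play_rows", "kwargs": {"deltas": [[[0, -0.2, 40, 0, 0, 0, 80], [0, 0, 40, 0, 0, 0, 80], [0, 0, 35, 0, 0, 0, 80], [0, 0, 18, 0, 0, 0, 80], [0, 0, 7.5, 0, 0, 0, 80]]]}}

```text
time: 60.47
eef_pos: [0.3961, -0.3178, 0.0144]
tool_rot: [-2.215, -2.218, -0.001]
wrist_force: [-0.0, -0.4, -0.3]
grip_width: 0.0682
```

Request:
{"fn": "play_rows", "kwargs": {"deltas": [[[0, 0, 3, 0, 0, 0, 80], [0, 0, 0, 0, 0, 0, 80], [0, 0, 0, 0, 0, 0, 80], [0, 0, 0, 0, 0, 0, 0], [0, 0, 0, 0, 0, 0, 0]]]}}

```text
time: 60.88
eef_pos: [0.3988, -0.3219, 0.0171]
tool_rot: [2.218, 2.22, -0.001]
wrist_force: [0.7, -0.1, -0.0]
grip_width: 0.049
```

Request:
{"fn": "play_rows", "kwargs": {"deltas": [[[0, 0, 0, 0, 0, 0, 0], [0, 0, 0, 0, 0, 0, 0], [0, 0, 0, 0, 0, 0, 0], [0, 0, 0, 0, 0, 0, 0]]]}}

```text
time: 61.22
eef_pos: [0.3988, -0.3219, 0.0171]
tool_rot: [2.218, 2.22, -0.001]
wrist_force: [-0.5, 0.2, 5.7]
grip_width: 0.049
```

Request:
{"fn": "play_rows", "kwargs": {"deltas": [[[0, 0, -10, 0, 0, 0, 0], [0, 0, -35, 0, 0, 0, 0], [0, 0, -40, 0, 0, 0, 0], [0, 0, -30, 0, 0, 0, 0], [0, 0, -10, 0, 0, 0, 0]]]}}

```text
time: 61.63
eef_pos: [0.3997, -0.323, 0.1462]
tool_rot: [2.213, 2.216, -0.002]
wrist_force: [1.2, -0.3, -2.5]
grip_width: 0.0493
```

Request:
{"fn": "play_rows", "kwargs": {"deltas": [[[20, 7, 0, 0, 0, 0, 0], [38, 12.9, 0, 0, 0, 0, 0], [38, 12.9, 0, 0, 0, 0, 0], [38, 12.9, 0, 0, 0, 0, 0], [38, 12.9, 0, 0, 0, 0, 0]]]}}

```text
time: 62.05
eef_pos: [0.4556, -0.1464, 0.1394]
tool_rot: [-2.22, -2.221, 0.0]
wrist_force: [0.8, -0.0, -1.9]
grip_width: 0.0484
```

Request:
{"fn": "play_rows", "kwargs": {"deltas": [[[38, 12.9, 0, 0, 0, 0, 0], [38, 12.9, 0, 0, 0, 0, 0], [38, 12.9, 0, 0, 0, 0, 0], [38, 12.9, 0, 0, 0, 0, 0], [38, 12.9, 0, 0, 0, 0, 0]]]}}

```text
time: 62.47
eef_pos: [0.5199, 0.0438, 0.1394]
tool_rot: [-2.22, -2.222, 0.001]
wrist_force: [0.5, -1.0, -2.7]
grip_width: 0.049
```

Request:
{"fn": "play_rows", "kwargs": {"deltas": [[[38, 12.9, 0, 0, 0, 0, 0], [38, 12.9, 0, 0, 0, 0, 0], [38, 12.9, 0, 0, 0, 0, 0], [38, 12.9, 0, 0, 0, 0, 0], [38, 12.9, 0, 0, 0, 0, 0]]]}}

```text
time: 62.88
eef_pos: [0.5841, 0.2336, 0.139]
tool_rot: [-2.219, -2.222, 0.003]
wrist_force: [1.3, -0.6, -2.1]
grip_width: 0.0488
```

Request:
{"fn": "play_rows", "kwargs": {"deltas": [[[14, 3.5, 0, 0, 0, 0, 0], [7, 1.7, 0, 0, 0, 0, 0], [3, 0.8, 0, 0, 0, 0, 0], [0, 0, 10, 0, 0, 0, 0], [0, 0, 15, 0, 0, 0, 0]]]}}

```text
time: 63.3
eef_pos: [0.5917, 0.2546, 0.1159]
tool_rot: [2.22, 2.22, 0.003]
wrist_force: [0.4, -0.2, -1.9]
grip_width: 0.0488
```

Request:
{"fn": "play_rows", "kwargs": {"deltas": [[[0, 0, 10, 0, 0, 0, 0], [0, 0, 5, 0, 0, 0, 0], [0, 0, 0, 0, 0, 0, 0], [0, 0, 0, 0, 0, 0, 0], [0, 0, 0, 0, 0, 0, 0]]]}}

```text
time: 63.72
eef_pos: [0.5913, 0.2554, 0.1009]
tool_rot: [2.22, 2.221, 0.002]
wrist_force: [-0.0, -0.4, -1.1]
grip_width: 0.0491
```

Request:
{"fn": "play_rows", "kwargs": {"deltas": [[[0, 0, 0, 0, 0, 0, 0], [0, 0, 0, 0, 0, 0, 0], [0, 0, 0, 0, 0, 0, 0]]]}}

```text
time: 63.97
eef_pos: [0.5911, 0.2558, 0.1007]
tool_rot: [2.22, 2.222, 0.001]
wrist_force: [0.1, 0.4, -1.8]
grip_width: 0.0491
```

Request:
{"fn": "play_rows", "kwargs": {"deltas": [[[-1.8, 1, 15, 0, 0, 0, 0], [0, 0, 17, 0, 0, 0, 0], [0, 0, 10, 0, 0, 0, 0], [0, 0, 5, 0, 0, 0, 0], [0, 0, 2, 0, 0, 0, 0]]]}}

```text
time: 64.38
eef_pos: [0.591, 0.2538, 0.05]
tool_rot: [-2.219, -2.222, 0.003]
wrist_force: [-0.2, 0.6, -1.8]
grip_width: 0.0486
```

Request:
{"fn": "play_rows", "kwargs": {"deltas": [[[0, 0, 1, 0, 0, 0, 0], [0, 0, 1, 0, 0, 0, 0], [0, 0, 0.6, 0, 0, 0, 0], [0, 0, 0, 0, 0, 0, 0], [0, 0, 0, 0, 0, 0, 0]]]}}

```text
time: 64.8
eef_pos: [0.5922, 0.254, 0.0492]
tool_rot: [2.22, 2.222, 0.002]
wrist_force: [-0.9, 0.2, -0.3]
grip_width: 0.0489
```

Request:
{"fn": "play_rows", "kwargs": {"deltas": [[[0, 0, 0, 0, 0, 0, 80], [0, 0, 0, 0, 0, 0, 80], [0, 0, 0, 0, 0, 0, 80], [0, 0, 0, 0, 0, 0, 80]]]}}

```text
time: 65.13
eef_pos: [0.592, 0.2539, 0.0489]
tool_rot: [2.22, 2.222, 0.001]
wrist_force: [0.4, 0.3, 0.1]
grip_width: 0.0686
```

Request:
{"fn": "play_rows", "kwargs": {"deltas": [[[0, 0, -15, 0, 0, 0, 80], [0, 0, -35, 0, 0, 0, 80], [0, 0, -35, 0, 0, 0, 80], [0, 0, -25, 0, 0, 0, 80], [0, 0, 0, 0, 0, 0, 80]]]}}

```text
time: 65.55
eef_pos: [0.5958, 0.2549, 0.1664]
tool_rot: [2.215, 2.218, 0.017]
wrist_force: [0.9, 0.5, 1.2]
grip_width: 0.068
```

Request:
{"fn": "play_rows", "kwargs": {"deltas": [[[0, -20, -10, 0, 0, 0, 80], [0, -36, -10, 0, 0, 0, 80], [0, -36, -10, 0, 0, 0, 80], [0, -36, -10, 0, 0, 0, 80], [0, -36, 0, 0, 0, 0, 80]]]}}

```text
time: 65.97
eef_pos: [0.4272, 0.2539, 0.2002]
tool_rot: [2.22, 2.221, 0.005]
wrist_force: [0.1, 0.1, 1.6]
grip_width: 0.0684
```

Request:
{"fn": "play_rows", "kwargs": {"deltas": [[[0, -20, 0, 0, 0, 0, 80], [0, -10, 0, 0, 0, 0, 80], [0, 0, 0, 0, 0, 0, 80], [0, 0, 0, 0, 0, 0, 80], [0, 0, 0, 0, 0, 0, 80]]]}}

```text
time: 66.38
eef_pos: [0.399, 0.2536, 0.1986]
tool_rot: [2.221, 2.221, 0.001]
wrist_force: [0.0, -0.4, -0.6]
grip_width: 0.0684
```

Request:
{"fn": "play_rows", "kwargs": {"deltas": [[[0, 0, 0, 0, 0, 0, 80], [0, 0, 0, 0, 0, 0, 80], [0, 0, 0, 0, 0, 0, 80]]]}}

```text
time: 66.63
eef_pos: [0.3984, 0.2535, 0.1983]
tool_rot: [-2.221, -2.222, 0.0]
wrist_force: [-0.5, 0.3, -0.1]
grip_width: 0.0683
```

```bash
python3 - <<'E'
from h import *
look(); lines("top")
i,im,d=cam("top"); save(im,"tF.png"); P=cloud(i,d)
m=(P[...,2]>.09)&(abs(P[...,0]-.57)<.03)&(abs(P[...,1]-.022)<.03); print("post top z",np.percentile(P[m][:,2],[50,90,98])*1e3,P[m].mean(0))
blobs(i=i,im=im,d=d)
i,im,d=cam("side"); save(im[110:330,200:480],"sF.png",2.8)
E
```

```text
t 66.63 tcp [398.4 253.5 198.3] Rz [[-0.0, 1.0, -0.0], [1.0, 0.0, -0.0], [-0.0, -0.0, -1.0]] F [-0.5  0.3 -0.1] T [ 0.05 -0.05  0.01] w 68.3 j [ 0.31 -0.09  1.91 -0.    1.31  0.31]
wrist tab WHITE [573.3 259.3] ext [32 47] tool d [  5.7 175. ]
wrist tab WHITE [575.7 206.3] ext [40 45] tool d [-47.3 177.3]
wrist tab WHITE [575.3 152.5] ext [27 31] tool d [-101.1  176.9]
wrist cad RED [590.3 253.7] ext [49 49] tool d [1.000e-01 1.919e+02]
wrist cad RED [590.4 196.6] ext [50 50] tool d [-57. 192.]
wrist cad RED [600.  153.8] ext [37 25] tool d [-99.7 201.6]
wrist cad WHITE [46.7 46.8] ext [24 23] tool d [-206.6 -351.8]
wrist cad RED [566.5  31.4] ext [21  9] tool d [-222.2  168.1]
top cad WHITE [ 592.7 -208.3] ext [47 49] tool d [-461.9  194.2]
top cad WHITE [592.6 -34.1] ext [47 47] tool d [-287.7  194.1]
top cad WHITE [591.9 -92.6] ext [46 47] tool d [-346.2  193.5]
top cad WHITE [ 592.3 -149.8] ext [47 47] tool d [-403.4  193.8]
top cad RED [593.  254.1] ext [49 47] tool d [  0.5 194.6]
top cad RED [592.9 196.5] ext [47 48] tool d [-57.1 194.5]
top cad RED [592.2 139. ] ext [47 48] tool d [-114.6  193.8]
top cad RED [592.7  81.2] ext [47 47] tool d [-172.4  194.3]
top white line x median 594.4 y -246.1836262851044 -57.33813861409105 slope 0.0279 36
post top z [105.73607836 108.14146368 109.73876746] [0.56961096 0.02376523 0.10528275]
[ 777.5 -178.7] ext [142. 117.] z 64.0 406 [77 70 61] [372. 136.]
[719.8 743.9] ext [321.  21.] z 57.8 1191 [32 30 28] [ 27. 165.]
[782.  125.2] ext [116. 131.] z 59.9 1643 [113 118 126] [259. 137.]
[622.5 382.3] ext [59. 15.] z 57.5 81 [15 23 33] [162. 198.]
[ 515.5 -466.1] ext [107. 104.] z 48.9 195 [100 100  91] [483. 230.]
[508.3 427.5] ext [70. 72.] z 58.1 234 [95 96 88] [144. 242.]
```

View pics/sF.png

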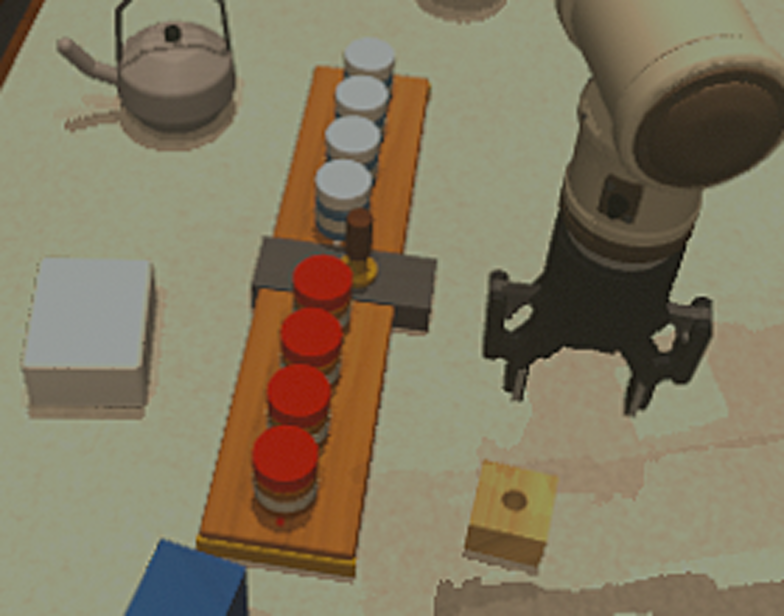

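View pics/tF.png

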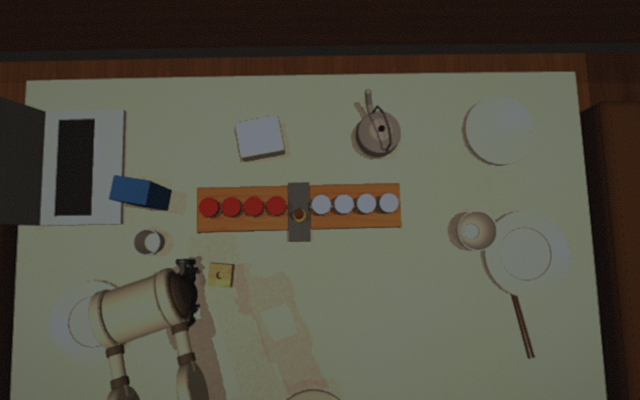

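```bash
python3 -c "
from h import *
print(ctrl.close_job())"
```

```text
the job is handed in; nothing more can be done
None
```

The job is handed in at about 67 s of robot time. The post is home in its hole and upright, and all eight jars are standing in their two rows.

- **Post:** The hole showed in the wrist camera's depth, about 24 mm deep, so I lowered the pin straight in rather than sweeping it along the plate. It bottomed out at the expected height with about 11 N of contact force. In the last pictures its top stands at about 106 mm, which is fully home.
- **Jars:** Red centres are at y ≈ 81, 139, 196 and 254 mm, white at −34, −93, −150 and −208 mm. Gaps are about 7 to 9 mm, and all lids lie within about 1 mm of x ≈ 592.5 mm, where I measured the lines at 592 to 593 mm before they were covered.
- **Knocked jar:** The third white jar was pushed about 27 mm aside after I had placed it. I picked it up and set it back before placing the rest.
- **Bystanders:** The cup, bowl, tissue box, tea carton and teapot read as unmoved, within measurement noise.

The wrist camera read jar and line positions about 1.5 to 2.5 mm nearer the robot than the top camera did. I went by the top camera, which matched the arm's own readings when it gripped the jars. The last check of the white line was poor because the jars covered most of it: it read x ≈ 594 mm, against 592.7 mm when it was still mostly clear.

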